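# Roll the wrist pin home and shut its case

## Robot

A 6-joint arm with a two-finger parallel gripper is mounted at the origin on a cart in front of the work surface, level with it; the furniture and walls round the work are solid. World frame = base frame: x ahead of the robot, y to its left, z up, the work surface at z = 0. Lengths are in m, angles in rad, forces in N, time in s.
With the tool pointing down it reaches from about 0.325 to 0.85 m from the base axis. Payload 4.4 kg.
Tool frame: the origin (TCP) lies at the very end of the fingers, on their centre line; the grasp point (between the pads) lies 19 mm behind it (manip.tcp_to_grasp is the distance from the TCP to the grasp point, in m); z points along the fingers, y is the direction in which the jaws open and shut (so a half turn about z gives the same grasp; the last joint's range is limited). The gripper opens to 94 mm and grips with 3 to 60 N. Pads are 16 mm wide; open, the fingers measure 119 mm over their backs; the gripper's body (75 mm by 177 mm) begins 78 mm behind the grasp point.
Start: joints at [0.998, 0.207, 1.542, -0, 1.393, -0.15], TCP at [0.236, 0.524, 0.205] pointing down, gripper open.
Joint ranges: [-2.73, 2.73], [-0.86, 2.22], [0.23, 2.46], [-1.11, 4.25], [0.08, 2.63], [-2.82, 2.82]. Speed limits (rad/s): [2.79, 2.79, 3.14, 3.14, 3.14, 3.14].

## Interface

Orientations are given as a unit quaternion [w, x, y, z].
In Python, from bench import manip, camera, camera_params, job_done, search_frame gives the robot as it stands.
- The arm moves only by the shell command python3 -m pendant 'ROWS' [FORCE]. ROWS is JSON, a list of rows, each a list of 3 entries, a list of its own where there are three numbers: the finger opening in cm, from 0 to 9.4, then the shift along the tool's x, y, z in cm, then the turn about the tool's z in degrees. In form: [[claw, [dx, dy, dz], twist], ...]. A call has 1 to 8 rows; each row is the pose to reach, as a shift and turn from the pose commanded when the call began, along the tool's axes at that moment; what a row does not reach only later rows make up. A row lasts 1/8 s, in which the tool goes at most 62.5 mm and 10.7 degrees, less where a joint would pass 70% of its speed; a pose out of reach is approached as far as the arm can. A call with a gripper value outside its range is refused whole. The fingers move at their own pace and stop on an object; FORCE is the grip in N (left out, the last holds). Time passes only in rows, so rows that repeat a pose let the fingers close. It gives the time, the measured TCP pose, the force and the opening at its end, in the units of the state.
- manip.state(): the state, without advancing time (a new reading comes with each control period).
- camera(name): name is "scene" or "top" or "wrist"; returns the picture (400x640x3 uint8, red, green, blue); there is no depth.
- camera_params(name): a dict with "K" (3x3 intrinsics, pixels), "k1" (the pictures are not rectified: a ray, as slopes to the right and down, at radius r is drawn at 1 + k1 r^2 times it, then the intrinsics apply), "R" (3x3) and "t" (3): a world point X has camera coordinates R X + t. Camera axes: x right, y down, z forward; pixel columns grow to the right and rows downward; lengths in m; the calibration is good to about 2 mm. A picture is of the moment at which its call begins: read the wrist's pose just before it. camera_params takes no time and is no camera call; for the wrist camera it gives the pose at the moment of the call.
- job_done(): hands the job in, once; it reports no verdict.
Trained networks look in the newest picture that a camera, given by its name, has taken for a name from the list of things; names that differ only in an ending like _2 or _b are one class to them, and where a whole thing is asked for, a point or a joint stands for the part that bears it (a point fixed in the world has none). Each returns a list of dicts, best first, with "score" (0 to 1); they miss things now and then, are a little off and sometimes report something else, mostly with a low value. They report only what shows in the picture. A call takes as long as a camera call. They do not tell look-alikes from the thing itself.
- search_frame(camera, query): "at" ([x, y, z] in m, in world coordinates, good to about 4 mm: the middle of the surface that is visible of it).
The state is a dict: "time_s": time; "q": joint angles; "joint_velocities": joint speeds; "joint_torque": joint torques, N m; "tcp_pos": TCP position; "ee_rot": TCP orientation; "force": force on the tool from outside, world axes, zero at the start; "moment": the same for the moment, N m; "gripper_width": finger opening in m.
Only numpy, scipy, OpenCV 4.12 (cv2) and the standard library are available. Lean on these libraries where they do the work, as an engineer would, in place of code of your own. Each camera call takes 0.05 s, during which the arm holds its last target.

## Task

Pick up the steel extension bar and use it to roll the steel pin gently along the track, through the case's open front, until it rests against the end stop; touch the pin only with the bar, then lay the bar flat on the bench clear of the case. Then, with the lid still up, lift the lid's locked stay out of its catch and fold it right up against the underside of the lid, and only then lower the lid until it is fully shut, without slamming it. Leave the spanner, the grease tin and the loose bearing beside the case where they are.

Things in the scene. Friction and masses are not known exactly. Their poses are not given: they have to be found in the camera images.
- pin_case: Grey sheet-steel case, 210 deep (x) x 200 wide (y) x 50 mm high, fixed on the bench. Origin: centre of its underside, at bench height. x points away from the robot to the lid hinge, y left, z up. Walls 3 mm thick, tops at z = 50; the front is walled only at y = -97 to +13, open at its left for the track. A brake pad lies inside at x = +50 to +90, y = -85 to -25, up to z = 17.
- track_start (a point): Middle of the track's front end, on its rolling surface: case frame x -160, y +50, z +6 mm. The steel track runs along +x into the case, level to x = -5, then 3 degrees down to an upright end stop (face at x = +30, top z = 33). Inner width 64 mm between side lips with tops at z = 12.
- pin: Loose plain steel wrist pin, a cylinder 36 mm in diameter and 60 mm long, 0.15 to 0.3 kg, lying across the track and free to roll along it. Origin: its centre; its y axis is the cylinder's axis (x and z turn as it rolls).
- extension_bar: Loose round steel socket extension bar, 141 x 18 x 18 mm, 0.2 kg, the only bar that thick; lies flat on the bench left or right of the case (it and the spanner may be swapped). Origin: centre of its underside; x along its length, pointing roughly away from the robot, z up. Its solid part, which can push, runs from x = -60 to +70 mm, 18 mm wide and high.
- pin_home (a point): Fixed point on the case: centre of the pin when it rests against the end stop (case frame x +12, y +50, z +23 mm).
- lid (a joint): Lid angle, rad: 0 fully shut, 1.14 fully open (limit); starts near 1.1. Hinged along the case's far (+x) rim. 213 mm from hinge to front edge, 204 wide, its outer face 4.5 mm off the hinge line, front flange turned down 15 mm. The hinge is stiff (0.5 N m): it stays where left, 3 to 5 N at the edge moves it. It cannot be shut while the stay is in its catch.
- lid_hinge (a point): Point on the lid's hinge line, at the middle of its width, 50 mm above the bench; the hinge line runs along the case's y.
- lid_edge (a point): Point on the lid, at the middle of its front edge, on its outer face; 213.5 mm from the hinge line.
- stay (a joint): Angle between stay and lid, rad: 0 folded along the lid's underside, pointing to its front edge; about 1.94 locked, foot in the catch (start). Shrinks as the foot is lifted toward the robot and up. Flat steel bar 105 mm from pivot to foot, 12 mm wide, pivoted 45 mm right of the lid's middle, 70 mm from the hinge. Its pivot is stiff (0.06 N m): it stays where left.
- stay_catch (a point): Where the stay's foot sits when locked: case frame x -3, y -45, z +30 mm. The catch is a steel notch 30 mm wide in y, top at about z = 34; its sloping front face holds the foot against the closing lid, and the foot lifts out freely toward the robot and up.
- stay_grip (a point): Centre of the stay's black rubber grip sleeve, 34 mm long, 14 wide along the case's y, 12 thick, 75 mm from the stay's pivot. At the start about 50 mm above the bench, under the raised lid, which leans over it at 63 degrees from level: a gripper must come in tilted forward, alongside the lid.
- stay_pivot (a point): Centre of the stay's pivot, which moves with the lid; the pivot's axis is parallel to the lid hinge line.
- spanner: Combination spanner, 177 x 25 x 8 mm, loose on the bench beside the case; a bystander. Origin: centre of its underside, x along it.
- grease_tin: Round blue grease tin, 53 mm in diameter, 38 mm high, standing on the bench left of the case; a bystander. Origin: centre of its underside.
- bearing: Loose release bearing, 42 mm in diameter, 20 mm high, lying on the bench right of the case; a bystander. Origin: centre of its underside.
Things that resemble listed ones, but are neither listed nor needed, are in the scene too. Leave any red look-alike of the pin alone. What is shaped like the extension_bar but yellow is not meant.

How it is judged:
By the outcome, as a careful person would: the job done as asked, in the order asked, and still so for the second after the job is handed in, with the robot touching nothing.
It also fails if it takes over 72 s, if anything falls off the work surface, if the arm or the gripper's body presses on something with over 40 N, if the wrist force passes 120 N, or if a joint passes its speed limit or range.

## Working session

There is one attempt and no reset: what is moved stays moved. The work goes in short steps, Python scripts to look and compute and a shell command to move; the robot and the scene stay as the last step left them, time stands still between calls to the robot, and variables do not carry over. Pictures are saved under pics/ and viewed, and the job is handed in when it is done.

```bash
ls; mkdir -p pics; python3 - <<'E'
from bench import manip, camera, camera_params, search_frame
import cv2
s=manip.state(); print(s['time_s'],s['tcp_pos'],s['ee_rot'],s['force'],s['gripper_width'], manip.tcp_to_grasp)
for n in ['scene','top']:
    im=camera(n); cv2.imwrite(f'pics/{n}0.png',im[:,:,::-1])
    p=camera_params(n); print(n,p)
E
```

```text
pics
0.0 [0.23551326 0.52369431 0.20430227] [-3.97624401e-04  2.09836304e-01  9.77735893e-01 -1.04497724e-03] [-0.59319659  0.14427696 -0.66221368] 0.09392216037998537 0.0188
scene {'K': array([[386.31714793,   0.        , 319.60178902],
       [  0.        , 386.31714793, 201.45919701],
       [  0.        ,   0.        ,   1.        ]]), 'k1': -0.012240306588403969, 'R': array([[ 0.57809427, -0.81595745,  0.00452258],
       [-0.5418548 , -0.38802871, -0.74553812],
       [ 0.61008228,  0.42854073, -0.66644764]]), 't': array([-0.3523098 ,  0.35768894,  0.83376784])}
top {'K': array([[450.5565212 ,   0.        , 321.25126139],
       [  0.        , 450.5565212 , 211.12718005],
       [  0.        ,   0.        ,   1.        ]]), 'k1': 0.034013494925323434, 'R': array([[ 0.02256982, -0.99969147,  0.01037198],
       [-0.99268235, -0.02364019, -0.11841834],
       [ 0.118627  , -0.0076234 , -0.99290962]]), 't': array([-0.03377596,  0.58504591,  1.17263568])}
```

View pics/scene0.png

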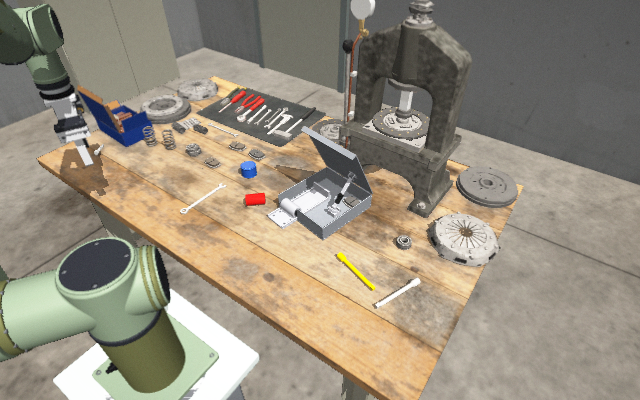

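View pics/top0.png

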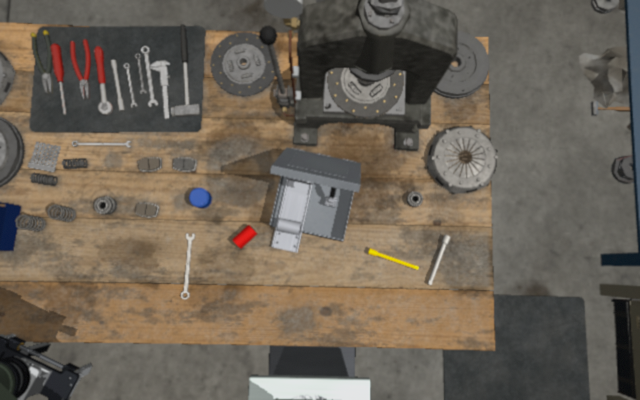

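```bash
python3 - <<'E'
from bench import manip, camera, camera_params, search_frame
import numpy as np
for n in ['scene','top']:
  for q in ['pin_case','track_start','pin','extension_bar','pin_home','lid','lid_hinge','lid_edge','stay','stay_catch','stay_grip','stay_pivot','spanner','grease_tin','bearing']:
    try:
      r=search_frame(n,q); print(n,q,[(round(d['score'],2),np.round(d['at'],4).tolist()) for d in r])
    except Exception as e: print(n,q,e)
print(manip.state()['time_s'])
E
```

```text
scene pin_case [(0.94, [0.6508, -0.0031, 0.0259])]
scene track_start [(0.75, [0.6501, -0.003, 0.0298])]
scene pin [(0.78, [0.5352, 0.0581, 0.0362]), (0.68, [0.5079, 0.1771, 0.0277])]
scene extension_bar [(0.67, [0.4641, -0.2176, 0.0113]), (0.59, [0.4689, -0.3424, 0.016])]
scene pin_home [(0.62, [0.6507, -0.0001, 0.024]), (0.22, [0.6485, -0.054, 0.0672])]
scene lid [(0.87, [0.6731, -0.0366, 0.156]), (0.19, [0.6491, -0.0543, 0.0677])]
scene lid_hinge [(0.71, [0.6476, -0.0078, 0.0273]), (0.59, [0.6475, -0.0531, 0.0668])]
scene lid_edge [(0.78, [0.6791, -0.0358, 0.1551])]
scene stay [(0.46, [0.6493, -0.053, 0.0631])]
scene stay_catch [(0.74, [0.6485, -0.0028, 0.0286]), (0.25, [0.6089, 0.2968, 0.0323])]
scene stay_grip [(0.44, [0.651, -0.0537, 0.0675])]
scene stay_pivot [(0.56, [0.6473, -0.0546, 0.0642]), (0.19, [0.6505, 0.0024, 0.025])]
scene spanner [(0.6, [0.4177, 0.3318, 0.0065])]
scene grease_tin [(0.49, [0.6065, 0.2967, 0.0299])]
scene bearing [(0.6, [0.6244, -0.2763, 0.0149])]
top pin_case [(0.76, [0.6266, -0.0017, 0.0086])]
top track_start [(0.75, [0.6319, 0.0024, 0.0066]), (0.35, [0.6129, 0.3034, 0.0377])]
top pin [(0.59, [0.5124, 0.1834, 0.0316]), (0.49, [0.6282, 0.0057, 0.0108])]
top extension_bar [(0.74, [0.4654, -0.2054, 0.0157]), (0.59, [0.4673, -0.3401, 0.0111]), (0.36, [0.6246, -0.2734, 0.0133])]
top pin_home [(0.89, [0.6307, 0.0009, 0.0068])]
top lid [(0.79, [0.6632, -0.016, 0.1983])]
top lid_hinge [(0.93, [0.6277, 0.0028, 0.0031])]
top lid_edge [(0.72, [0.6674, -0.0165, 0.1963])]
top stay [(0.39, [0.6307, -0.0482, 0.0552])]
top stay_catch [(0.77, [0.6281, 0.0032, 0.0062])]
top stay_grip [(0.46, [0.6323, -0.0472, 0.0523])]
top stay_pivot [(0.39, [0.6308, -0.0477, 0.0566])]
top spanner []
top grease_tin [(0.65, [0.6267, 0.002, 0.0096]), (0.58, [0.6165, 0.3045, 0.0376])]
top bearing [(0.51, [0.6277, -0.2751, 0.0117])]
1.6
```

```bash
python3 - <<'E'
import cv2
t=cv2.imread('pics/top0.png'); cv2.imwrite('pics/topc.png',cv2.resize(t[135:265,255:375],None,fx=5,fy=5,interpolation=cv2.INTER_CUBIC)[:600])
t=cv2.imread('pics/scene0.png'); cv2.imwrite('pics/scenec.png',cv2.resize(t[120:240,255:385],None,fx=5,fy=5,interpolation=cv2.INTER_CUBIC))
t=cv2.imread('pics/top0.png'); cv2.imwrite('pics/topb.png',cv2.resize(t[220:300,355:465],None,fx=7,fy=7,interpolation=cv2.INTER_CUBIC))
E
```

```text
(no output)
```

View pics/topc.png

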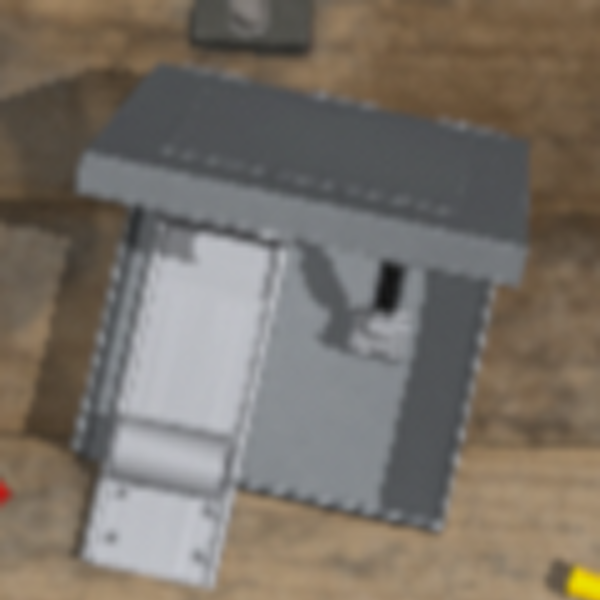

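View pics/scenec.png

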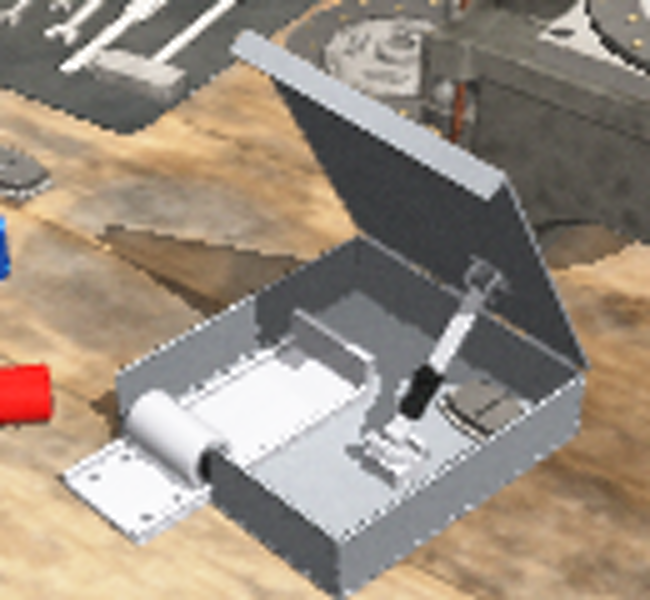

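View pics/topb.png

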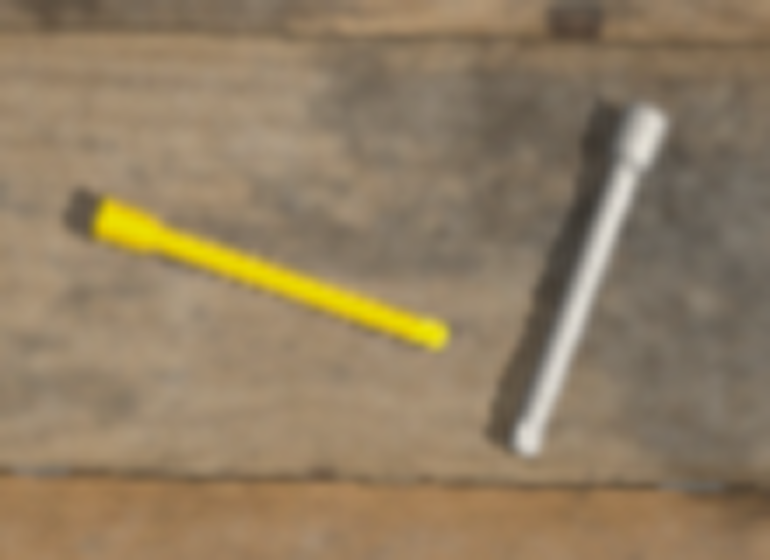

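```bash
cat > h.py <<'E'
import numpy as np, cv2, json
from bench import manip, camera, camera_params, search_frame
from scipy.optimize import least_squares
from scipy.spatial.transform import Rotation as Rn
def proj(p,X):
    c=np.atleast_2d(X)@p['R'].T+p['t']; s=c[:,:2]/c[:,2:]
    s=s*(1+p['k1']*(s**2).sum(1,keepdims=True))
    return s@np.diag([p['K'][0,0],p['K'][1,1]])+p['K'][:2,2]
def ray(p,uv):
    s0=(np.array(uv,float)-p['K'][:2,2])/np.array([p['K'][0,0],p['K'][1,1]]); s=s0.copy()
    for _ in range(20): s=s0/(1+p['k1']*(s**2).sum())
    d=p['R'].T@np.r_[s,1]; o=-p['R'].T@p['t']; return o,d
def at_z(p,uv,z):
    o,d=ray(p,uv); return o+d*(z-o[2])/d[2]
def rot(y): return Rn.from_euler('z',y).as_matrix()
def quat(s): w,x,y,z=s['ee_rot']; return Rn.from_quat([x,y,z,w]).as_matrix()
def unc(uv,f,off): return [(uv[0]+.5)/f-.5+off[0],(uv[1]+.5)/f-.5+off[1]]
E
python3 - <<'E'
from h import *
C=lambda *a:np.array(a)/1000
T=[((440,527),C(-105,-100,50)),((243,487),C(-105,13,50)),((75,450),C(-105,100,50)),((146,572),C(-160,50,8))]
S=[((340,545),C(-105,-100,50)),((335,598),C(-105,-100,0)),((118,375),C(-105,100,50)),((212,460),C(-105,13,50)),((585,378),C(105,-100,50)),((360,237),C(105,100,50)),((100,510),C(-160,50,8))]
obs=[('top',unc(a,5,(255,135)),b) for a,b in T]+[('scene',unc(a,5,(255,120)),b) for a,b in S]
P={n:camera_params(n) for n in('top','scene')}
def res(v,o=obs): return np.concatenate([(proj(P[n],rot(v[2])@X+np.r_[v[:2],0])[0]-u) for n,u,X in o])
for o in (obs,obs[:4],obs[4:]):
    r=least_squares(lambda v:res(v,o),[.63,0,-.2],loss='soft_l1'); print(r.x); print(np.round(res(r.x,o).reshape(-1,2),1).tolist())
r=least_squares(res,[.63,0,-.2],loss='soft_l1')
np.save('case.npy',r.x)
# bar: ends in top crop (f7, off 355,220)
for z,n in((.009,''),):
    a=at_z(P['top'],unc((648,110),7,(355,220)),.009); b=at_z(P['top'],unc((526,445),7,(355,220)),.009)
    print('bar',a,b,np.linalg.norm(a-b),(a+b)/2,np.degrees(np.arctan2(*(a-b)[[1,0]])))
    print('scene',proj(P['scene'],[a,b]))
E
```

```text
[ 0.63039599 -0.00354    -0.19517556]
[[1.3, 0.4], [-1.3, -1.0], [0.1, -0.7], [0.8, 0.0], [-0.2, 0.4], [0.7, 2.0], [-1.0, 0.2], [-1.2, -2.7], [0.3, 0.0], [-0.3, -0.3], [-0.2, -0.0]]
[ 0.62976727 -0.00205941 -0.18963014]
[[1.0, 0.4], [-1.6, -0.7], [-0.3, -0.2], [0.5, 0.4]]
[ 0.63127813 -0.00388275 -0.19667736]
[[0.0, 0.3], [0.9, 1.8], [-0.7, 0.0], [-0.9, -2.9], [0.5, -0.0], [0.0, -0.4], [-0.0, -0.2]]
bar [ 0.5307368  -0.36439972  0.009     ] [ 0.40094268 -0.31607681  0.009     ] 0.13849771545675327 [ 0.46583974 -0.34023827  0.009     ] -20.4205181369359
scene [[417.23005617 280.83668565]
 [376.19601477 307.0433396 ]]
```

```bash
cat >> h.py <<'E'
def plan(target, yaw=None):
    """target TCP world; yaw = desired world heading of tool x (mod pi)"""
    s=manip.state(); R=quat(s); d=R.T@(np.array(target)-s['tcp_pos'])*100
    hx=np.arctan2(R[1,0],R[0,0]); out=[np.round(d,2).tolist()]
    if yaw is not None:
        e=(yaw-hx+np.pi/2)%np.pi-np.pi/2
        out.append(round(float(np.degrees(e*np.sign(R[2,2]))),1))
    print('t',round(s['time_s'],2),'tcp',np.round(s['tcp_pos'],4),'hx',round(np.degrees(hx),1),'zt',np.round(R[:,2],3),'q',np.round(s['q'],2),'F',np.round(s['force'],1),'w',round(s['gripper_width'],4),'-> d,tw',out); return d
def w2c(X):
    v=np.load('case.npy'); return rot(v[2]).T@(np.array(X)-np.r_[v[:2],0])
def c2w(x,y,z):
    v=np.load('case.npy'); return rot(v[2])@(np.array([x,y,z])/1000)+np.r_[v[:2],0]
E
python3 - <<'E'
from h import *
P=camera_params('top')
p=at_z(P,unc((170,437),5,(255,135)),.04)
for uv in ((170,425),(168,487)): print(w2c(at_z(P,unc(uv,5,(255,135)),.024)))
print(w2c([0.5352,.0581,.0362]))
plan([.438,-.330,.12],np.radians(-20.4))
print(quat(manip.state()))
E
```

```text
[-0.08093146  0.05611394  0.024     ]
[-0.11378939  0.04964408  0.024     ]
[-0.10534295  0.04200749  0.0362    ]
t 1.6 tcp [0.2359 0.5244 0.2055] hx 155.8 zt [-0.  0. -1.] q [ 1.    0.21  1.54  0.    1.39 -0.15] F [-0.9 -0.5  0.6] w 0.0938 -> d,tw [[-53.49, -69.62, 8.54], -3.8]
[[-9.11939189e-01  4.10325377e-01 -8.44865164e-06]
 [ 4.10325377e-01  9.11939189e-01  3.66912900e-05]
 [ 2.27600239e-05  2.99935291e-05 -9.99999999e-01]]
```

```bash
python3 -m pendant '[[9.4,[-30,-39,3],0],[9.4,[-30,-39,3],0],[9.4,[-30,-39,3],0],[9.4,[-30,-39,3],-3.8],[9.4,[-30,-39,3],-3.8],[9.4,[-30,-39,3],-3.8],[9.4,[-30,-39,3],-3.8],[9.4,[-30,-39,3],-3.8]]'; python3 -c "
from h import *
plan([.438,-.330,.12],np.radians(-20.4))"
```

```text
time_s: 2.6
tcp_pos: [0.3499, 0.0436, 0.1758]
ee_rot: [0.001, 0.178, 0.984, 0.0]
force: [1.0, 1.2, -0.1]
gripper_width: 0.0944
t 2.6 tcp [0.3499 0.0436 0.1758] hx 159.5 zt [ 0.002 -0.    -1.   ] q [-0.12 -0.28  2.07  0.    1.35 -1.34] F [ 1.   1.2 -0.1] w 0.0944 -> d,tw [[-21.3, -31.93, 5.61], -0.1]
```

```bash
python3 -m pendant '[[9.4,[-21.3,-31.9,4.6],0],[9.4,[-21.3,-31.9,4.6],0],[9.4,[-21.3,-31.9,4.6],0],[9.4,[-21.3,-31.9,4.6],0],[9.4,[-21.3,-31.9,4.6],0],[9.4,[-21.3,-31.9,4.6],0],[9.4,[-21.3,-31.9,4.6],0],[9.4,[-21.3,-31.9,4.6],0]]'; python3 -c "
from h import *
plan([.438,-.330,.12],np.radians(-20.4))
p=camera_params('wrist'); im=camera('wrist'); cv2.imwrite('pics/w1.png',im[:,:,::-1])
np.save('pw1.npy',p,allow_pickle=True)
print([(round(d['score'],2),np.round(d['at'],4)) for d in search_frame('wrist','extension_bar')])
"
```

```text
time_s: 3.6
tcp_pos: [0.4375, -0.3276, 0.129]
ee_rot: [-0.0, 0.178, 0.984, 0.001]
force: [0.2, 0.7, 0.1]
gripper_width: 0.094
t 3.6 tcp [ 0.4375 -0.3276  0.129 ] hx 159.5 zt [-0.001  0.001 -1.   ] q [-0.8   0.22  1.69  0.    1.23 -2.01] F [0.2 0.7 0.1] w 0.094 -> d,tw [[-0.13, -0.21, 0.9], -0.1]
[(0.84, array([ 0.4675, -0.3367,  0.0092])), (0.71, array([ 0.4658, -0.2067,  0.0128]))]
```

View pics/w1.png

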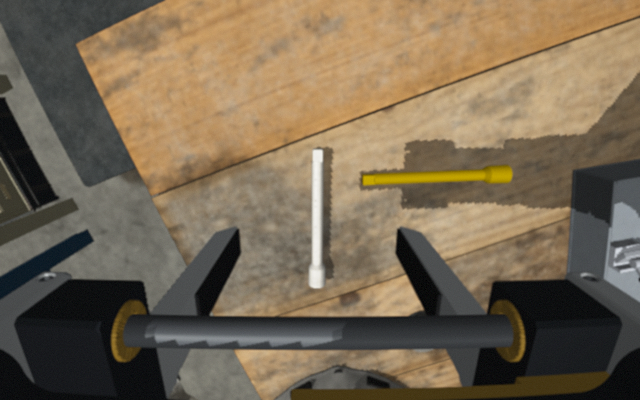

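```bash
python3 -c "
from h import *
p=camera_params('wrist')
a=at_z(p,(316.5,287),.009); b=at_z(p,(318.5,149),.009); print(a,b,np.linalg.norm(a-b),(a+b)/2,np.degrees(np.arctan2(*(a-b)[[1,0]])))
u=(a-b)/np.linalg.norm(a-b)
g=(a+b)/2-u*.03
plan([g[0],g[1],.004],np.arctan2(u[1],u[0]))
"
```

```text
[ 0.53572722 -0.364309    0.009     ] [ 0.40054215 -0.31203198  0.009     ] 0.14494099046928874 [ 0.46813468 -0.33817049  0.009     ] -21.141837690701987
t 3.7 tcp [ 0.4375 -0.3261  0.1294] hx 159.6 zt [-0.     0.001 -1.   ] q [-0.8   0.22  1.69  0.    1.23 -2.01] F [0.4 0.2 1. ] w 0.0941 -> d,tw [[-0.3, -0.04, 12.54], 0.8]
```

```bash
python3 -m pendant '[[9.4,[-0.3,0,5],0.8],[9.4,[-0.3,0,10],0.8],[9.4,[-0.3,0,12],0.8],[5,[-0.3,0,12.5],0.8],[1,[-0.3,0,12.5],0.8],[1,[-0.3,0,12.5],0.8],[1,[-0.3,0,12.5],0.8],[1,[-0.3,0,12.5],0.8]]' 50; python3 -m pendant '[[1,[0,0,0],0],[1,[0,0,0],0],[1,[0,0,0],0]]'
```

```text
time_s: 4.7
tcp_pos: [0.4403, -0.3281, 0.0042]
ee_rot: [-0.0, 0.184, 0.983, 0.0]
force: [0.6, -0.1, -1.7]
gripper_width: 0.0475
time_s: 5.08
tcp_pos: [0.4405, -0.3288, 0.0044]
ee_rot: [-0.0, 0.184, 0.983, -0.0]
force: [0.7, 0.9, -0.3]
gripper_width: 0.0176
```

```bash
python3 -m pendant '[[1,[0,0,-3],0],[1,[0,0,-8],0],[1,[0,0,-8],0]]'; python3 -c "
from h import *
v=np.load('case.npy')
print(c2w(-250,50,22))
w=c2w(-250,50,80);plan(w,v[2])
"
```

```text
time_s: 5.45
tcp_pos: [0.4432, -0.3314, 0.0886]
ee_rot: [0.004, 0.184, 0.983, -0.003]
force: [0.1, 0.1, -2.5]
gripper_width: 0.0175
[0.39483952 0.09399537 0.022     ]
t 5.45 tcp [ 0.4432 -0.3314  0.0886] hx 158.8 zt [ 0.006 -0.007 -1.   ] q [-0.8   0.28  1.71 -0.    1.14 -2.  ] F [ 0.1  0.1 -2.5] w 0.0175 -> d,tw [[19.92, 37.91, 0.55], -10.0]
```

```bash
python3 -m pendant '[[1,[19.9,37.9,0],-5],[1,[19.9,37.9,0],-10],[1,[19.9,37.9,0],-10],[1,[19.9,37.9,0],-10],[1,[19.9,37.9,0],-10],[1,[19.9,37.9,0],-10],[1,[19.9,37.9,0],-10],[1,[19.9,37.9,0],-10]]'; python3 -c "
from h import *
v=np.load('case.npy')
w=c2w(-250,50,30);plan(w,v[2])
p=camera_params('wrist'); im=camera('wrist'); cv2.imwrite('pics/w2.png',im[:,:,::-1])
im=camera('top'); cv2.imwrite('pics/t2.png',cv2.resize(im[150:290,240:380,::-1],None,fx=4,fy=4,interpolation=cv2.INTER_CUBIC))
np.savez('pw2.npz',**p)
"
```

```text
time_s: 6.45
tcp_pos: [0.3896, 0.0996, 0.0828]
ee_rot: [-0.002, 0.094, 0.996, 0.0]
force: [0.5, -0.7, -2.4]
gripper_width: 0.0176
t 6.45 tcp [0.3896 0.0996 0.0828] hx 169.2 zt [-0.004  0.    -1.   ] q [ 0.03 -0.01  2.06  0.    1.1  -1.35] F [ 0.5 -0.7 -2.4] w 0.0176 -> d,tw [[-0.64, -0.45, 5.28], 0.4]
```

View pics/w2.png

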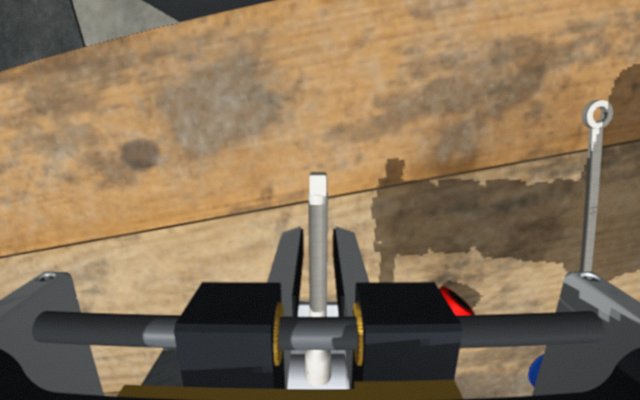

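View pics/t2.png

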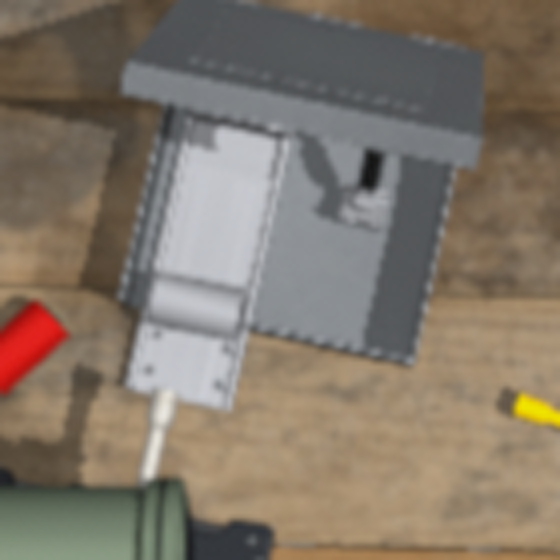

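```bash
python3 -c "
from h import *
P=camera_params('top'); f=lambda uv,z:np.round(w2c(at_z(P,unc(uv,4,(240,150)),z))*1000,1)
print('tip',f((166,391),.088)); print('track L',f((125,388),.012),'R',f((232,410),.012))
print('pin L/R',f((149,303),.026),f((241,321),.026)); print('pin back/front',f((193,330),.02),f((203,280),.03))
s=manip.state(); print(w2c(s['tcp_pos']))
"
```

```text
tip [-159.3   53.4   88. ]
track L [-161.8   87.3   12. ] R [-160.6   13.5   12. ]
pin L/R [-103.1   83.2   26. ] [-101.6   20.2   26. ]
pin back/front [-114.1   50.7   20. ] [-80.5  51.   30. ]
[-0.25426672  0.05193201  0.08327301]
```

```bash
python3 -m pendant '[[1,[-0.6,-0.3,3],0.4],[1,[-0.6,-0.3,5.5],0.4],[1,[-0.6,-0.3,6.1],0.4],[1,[-1.5,-0.3,6.1],0.4],[1,[-2.2,-0.3,6.1],0.4],[1,[-2.6,-0.3,6.1],0.4]]'; python3 -c "
from h import *
v=np.load('case.npy')
print(w2c(manip.state()['tcp_pos']))
w=c2w(-103,50,21);plan(w,v[2])
im=camera('scene'); cv2.imwrite('pics/s3.png',cv2.resize(im[150:240,255:355,::-1],None,fx=6,fy=6,interpolation=cv2.INTER_CUBIC))
im=camera('top'); cv2.imwrite('pics/t3.png',cv2.resize(im[150:290,240:380,::-1],None,fx=4,fy=4,interpolation=cv2.INTER_CUBIC))
"
```

```text
time_s: 7.3
tcp_pos: [0.4192, 0.0883, 0.0245]
ee_rot: [0.001, 0.101, 0.995, 0.0]
force: [0.3, 0.4, -1.7]
gripper_width: 0.0172
[-0.22499629  0.04917676  0.02452847]
t 7.3 tcp [0.4192 0.0883 0.0245] hx 168.4 zt [ 0.003 -0.    -1.   ] q [ 0.01  0.15  2.04 -0.    0.95 -1.36] F [ 0.3  0.4 -1.7] w 0.0172 -> d,tw [[-12.2, 0.18, 0.39], -0.5]
```

View pics/s3.png

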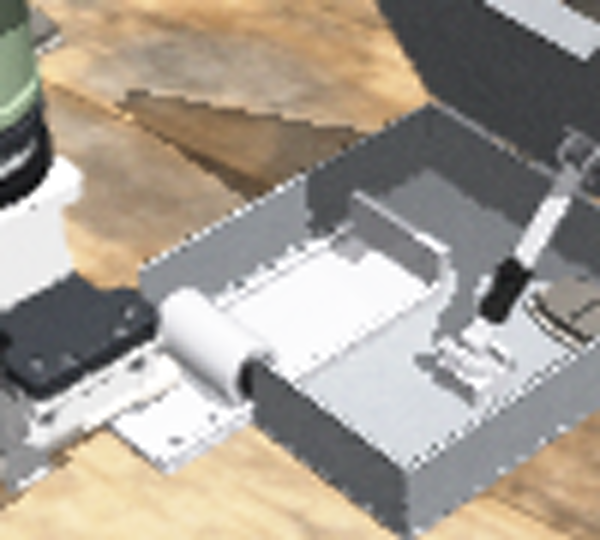

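View pics/t3.png

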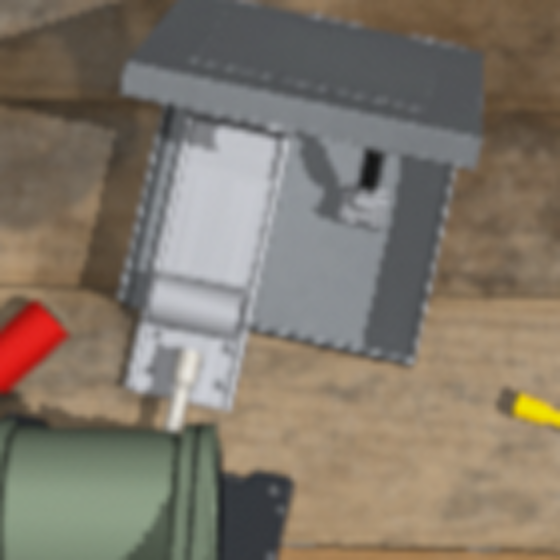

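```bash
python3 -m pendant '[[1,[-0.3,0,0.1],0],[1,[-0.6,0,0.2],0],[1,[-0.9,0,0.2],-0.3],[1,[-1.2,0.1,0.2],-0.3],[1,[-1.5,0.1,0.2],-0.3],[1,[-1.8,0.1,0.2],-0.3],[1,[-2.1,0.1,0.2],-0.3],[1,[-2.4,0.1,0.2],-0.3]]';python3 -m pendant '[[1,[-0.3,0,0],0],[1,[-0.6,0,0],0],[1,[-0.9,0,0],0],[1,[-1.2,0,0],0],[1,[-1.5,0,0],0],[1,[-1.8,0,0],0],[1,[-2.1,0,0],0],[1,[-2.4,0,0],0]]'; python3 -c "
from h import *
v=np.load('case.npy')
print(w2c(manip.state()['tcp_pos']))
w=c2w(-103,50,21);plan(w,v[2])
im=camera('top'); cv2.imwrite('pics/t4.png',cv2.resize(im[150:290,240:380,::-1],None,fx=4,fy=4,interpolation=cv2.INTER_CUBIC))
"
```

```text
time_s: 8.4
tcp_pos: [0.4411, 0.0847, 0.0214]
ee_rot: [-0.0, 0.099, 0.995, -0.0]
force: [0.6, -1.2, -2.4]
gripper_width: 0.0176
time_s: 9.4
tcp_pos: [0.4646, 0.08, 0.0214]
ee_rot: [-0.0, 0.099, 0.995, -0.0]
force: [-0.4, 0.8, -1.2]
gripper_width: 0.0174
[-0.17881856  0.04981623  0.02143073]
t 9.4 tcp [0.4646 0.08   0.0214] hx 168.7 zt [-0. -0. -1.] q [-0.01  0.24  1.94 -0.    0.97 -1.39] F [-0.4  0.8 -1.2] w 0.0174 -> d,tw [[-7.58, 0.04, 0.04], -0.1]
```

View pics/t4.png

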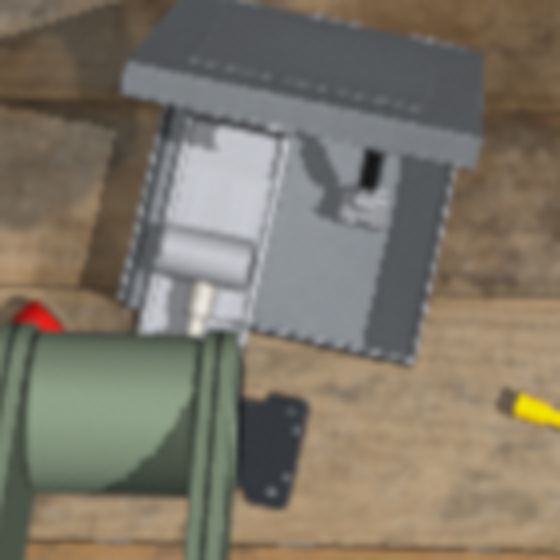

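```bash
python3 -m pendant '[[1,[-0.3,0,0],0],[1,[-0.6,0,0],0],[1,[-0.9,0,0],0],[1,[-1.2,0,0],0],[1,[-1.5,0,0],0],[1,[-1.8,0,0],0],[1,[-2.1,0,0],0],[1,[-2.4,0,0],0]]';python3 -m pendant '[[1,[-0.3,0,0],0],[1,[-0.6,0,0],0],[1,[-0.9,0,0],0],[1,[-1.2,0,0],0],[1,[-1.5,0,0],0],[1,[-1.8,0,0],0],[1,[-2.1,0,0],0],[1,[-2.4,0,0],0]]'; python3 -c "
from h import *
v=np.load('case.npy')
print(w2c(manip.state()['tcp_pos']))
w=c2w(-103,50,21);plan(w,v[2])
im=camera('top'); cv2.imwrite('pics/t5.png',cv2.resize(im[150:290,240:380,::-1],None,fx=4,fy=4,interpolation=cv2.INTER_CUBIC))
im=camera('scene'); cv2.imwrite('pics/s5.png',cv2.resize(im[130:240,255:375,::-1],None,fx=5,fy=5,interpolation=cv2.INTER_CUBIC))
"
```

```text
time_s: 10.45
tcp_pos: [0.4882, 0.0753, 0.0214]
ee_rot: [-0.0, 0.099, 0.995, -0.0]
force: [0.4, 0.2, -2.4]
gripper_width: 0.0176
time_s: 11.45
tcp_pos: [0.5117, 0.0706, 0.0215]
ee_rot: [0.0, 0.099, 0.995, 0.0]
force: [0.2, -0.0, -1.3]
gripper_width: 0.0172
[-0.13077061  0.04971009  0.02145106]
t 11.45 tcp [0.5117 0.0706 0.0215] hx 168.7 zt [ 0.  0. -1.] q [-0.03  0.32  1.83  0.    0.99 -1.4 ] F [ 0.2 -0.  -1.3] w 0.0172 -> d,tw [[-2.78, 0.04, 0.05], -0.1]
```

View pics/t5.png

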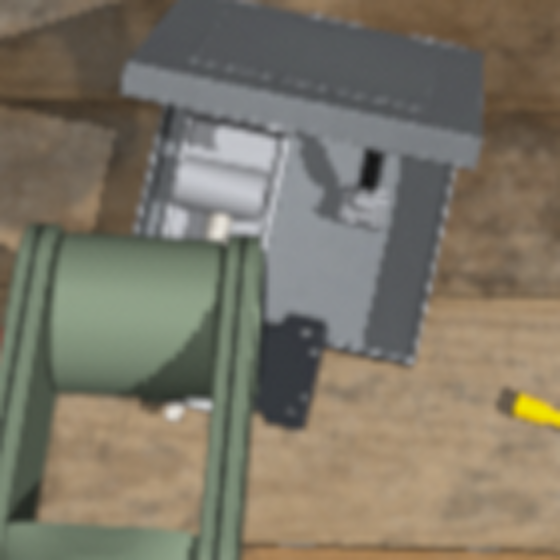

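View pics/s5.png

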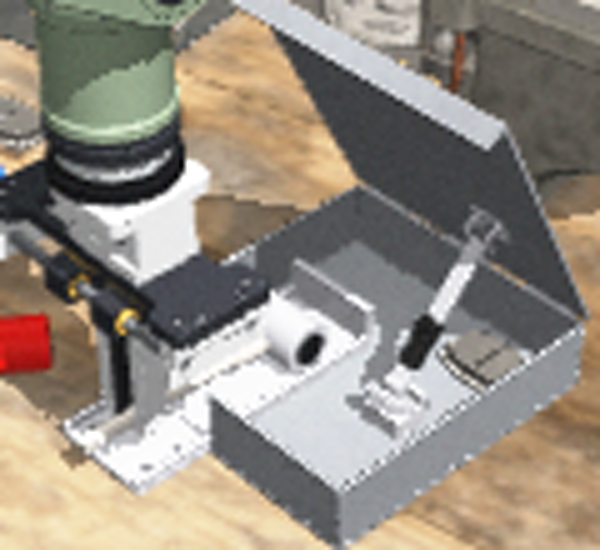

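```bash
python3 -m pendant '[[1,[-0.3,0,0],0],[1,[-0.6,0,0],0],[1,[-0.8,0,0],0],[1,[-1.0,0,0],0],[1,[-1.2,0,0],0],[1,[-1.4,0,0],0],[1,[-1.6,0,0],0],[1,[-1.8,0,0],0]]';python3 -m pendant '[[1,[-0.2,0,0],0],[1,[-0.4,0,0],0],[1,[-0.6,0,0],0],[1,[-0.7,0,0],0],[1,[-0.8,0,0],0],[1,[-0.9,0,0],0]]'; python3 -c "
from h import *
v=np.load('case.npy')
print(w2c(manip.state()['tcp_pos']))
w=c2w(-103,50,21);plan(w,v[2])
im=camera('top'); cv2.imwrite('pics/t6.png',cv2.resize(im[150:290,240:380,::-1],None,fx=4,fy=4,interpolation=cv2.INTER_CUBIC))
im=camera('scene'); cv2.imwrite('pics/s6.png',cv2.resize(im[130:240,255:375,::-1],None,fx=5,fy=5,interpolation=cv2.INTER_CUBIC))
"
```

```text
time_s: 12.55
tcp_pos: [0.5293, 0.0671, 0.0214]
ee_rot: [0.0, 0.099, 0.995, -0.0]
force: [0.1, 0.5, -2.4]
gripper_width: 0.0177
time_s: 13.3
tcp_pos: [0.538, 0.0653, 0.0214]
ee_rot: [-0.0, 0.099, 0.995, -0.0]
force: [-0.1, 1.3, -1.7]
gripper_width: 0.0177
[-0.10396432  0.04962338  0.02143993]
t 13.3 tcp [0.538  0.0653 0.0214] hx 168.7 zt [-0. -0. -1.] q [-0.04  0.36  1.77 -0.    1.01 -1.41] F [-0.1  1.3 -1.7] w 0.0177 -> d,tw [[-0.1, 0.04, 0.04], -0.1]
```

View pics/t6.png

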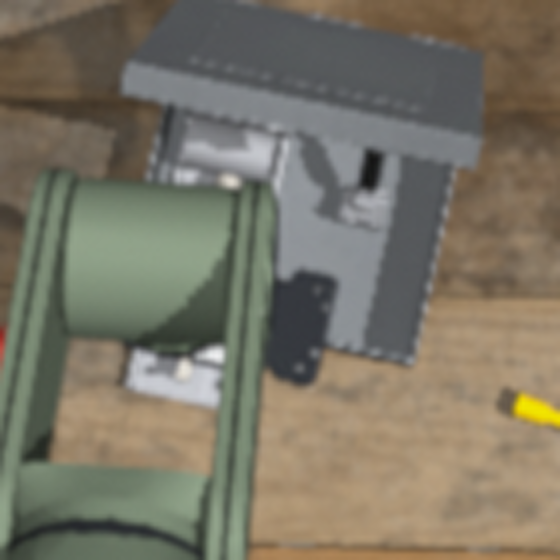

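View pics/s6.png

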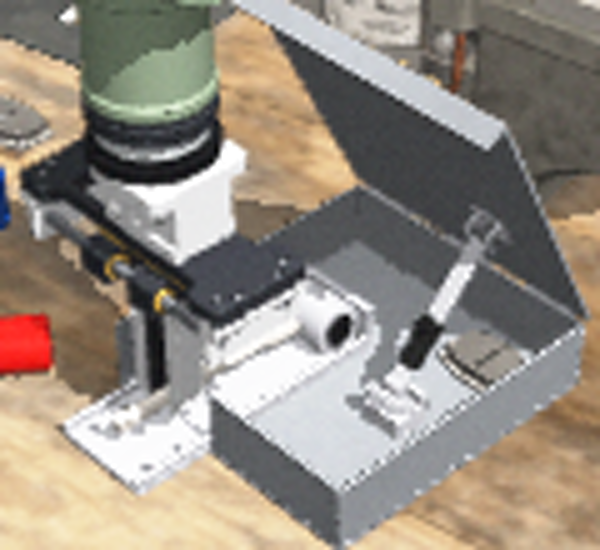

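```bash
python3 -c "
from h import *
P=camera_params('scene')
for x in (0,6,12):
  q=proj(P,c2w(x,20,23))[0]; print(x,(q+.5-[255,130])*5-.5)
P=camera_params('top')
for x in (12-18,30):
  q=proj(P,c2w(x,50,27 if x<0 else 33))[0]; print(x,(q+.5-[240,150])*4-.5)
"
```

```text
0 [327.15039431 344.34592753]
6 [334.06178248 340.03272158]
12 [340.93807326 335.74142483]
-6 [229.28241631 173.91969383]
30 [240.72955929 121.16108652]
```

```bash
python3 -m pendant '[[1,[2,0,0],0],[1,[6,0,0],0],[1,[11,0,0],0],[1,[14,0,-2],0],[1,[14,0,-6],0],[1,[14,0,-6],0]]'; python3 -c "
from h import *
plan([.4405,-.3288,.08],np.radians(-21.2))
im=camera('top'); cv2.imwrite('pics/t7.png',cv2.resize(im[150:290,240:380,::-1],None,fx=4,fy=4,interpolation=cv2.INTER_CUBIC))
im=camera('scene'); cv2.imwrite('pics/s7.png',cv2.resize(im[130:240,255:375,::-1],None,fx=5,fy=5,interpolation=cv2.INTER_CUBIC))
"
```

```text
time_s: 14.15
tcp_pos: [0.4038, 0.093, 0.0845]
ee_rot: [0.004, 0.098, 0.995, 0.0]
force: [0.8, -0.9, -1.6]
gripper_width: 0.0178
t 14.15 tcp [0.4038 0.093  0.0845] hx 168.7 zt [ 0.008  0.    -1.   ] q [ 0.02  0.    2.04 -0.    1.09 -1.36] F [ 0.8 -0.9 -1.6] w 0.0178 -> d,tw [[-11.86, -40.64, 0.47], 9.9]
```

View pics/t7.png

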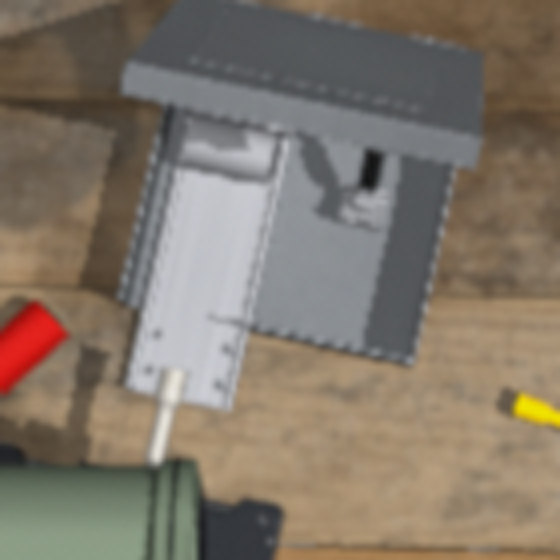

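View pics/s7.png

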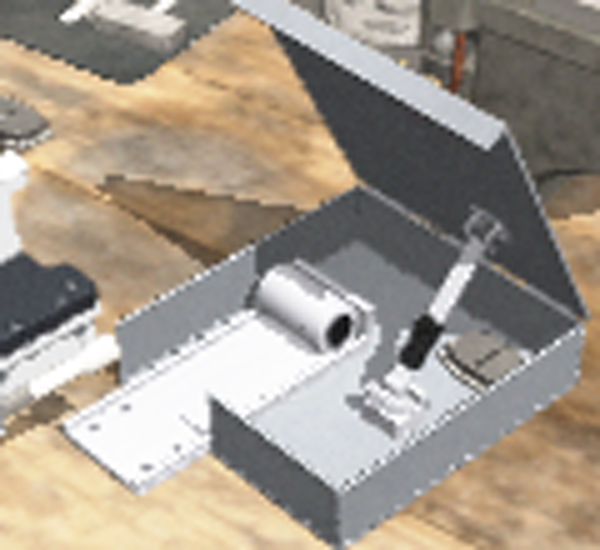

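```bash
python3 -m pendant '[[1,[-11.8,-40.6,0],5],[1,[-11.8,-40.6,0],10],[1,[-11.8,-40.6,0],10],[1,[-11.8,-40.6,0],10],[1,[-11.8,-40.6,2],10],[1,[-11.8,-40.6,4],10],[1,[-11.8,-40.6,5],10],[1,[-11.8,-40.6,5],10]]'; python3 -c "
from h import *
plan([.4405,-.3288,.0045],np.radians(-21.2))
"
```

```text
time_s: 15.25
tcp_pos: [0.4342, -0.3299, 0.0268]
ee_rot: [-0.003, 0.187, 0.982, 0.002]
force: [-1.1, 0.9, -1.5]
gripper_width: 0.0177
t 15.25 tcp [ 0.4342 -0.3299  0.0268] hx 158.4 zt [-0.005  0.005 -1.   ] q [-0.81  0.36  1.75 -0.    1.03 -2.  ] F [-1.1  0.9 -1.5] w 0.0177 -> d,tw [[-0.56, 0.33, 2.22], -0.4]
```

```bash
python3 -m pendant '[[1,[0,0,1.5],0],[1,[0,0,2.2],0],[1,[0,0,2.4],0],[1,[0,0,2.4],0]]'
```

```text
time_s: 15.75
tcp_pos: [0.4371, -0.3278, 0.0079]
ee_rot: [0.0, 0.184, 0.983, -0.0]
force: [0.4, -1.1, -1.6]
gripper_width: 0.0173
```

```bash
python3 -m pendant '[[1,[0,0,0.2],0],[1,[0,0,0.35],0],[1,[0,0,0.35],0],[2.6,[0,0,0.35],0],[2.6,[0,0,0.35],0],[4,[0,0,0.2],0],[5,[0,0,-3],0],[5,[0,0,-6],0]]'; python3 -c "
from h import *
plan([.45,-.1,.3])
im=camera('top'); cv2.imwrite('pics/t8.png',cv2.resize(im[220:300,355:465,::-1],None,fx=7,fy=7,interpolation=cv2.INTER_CUBIC))
"
```

```text
time_s: 16.75
tcp_pos: [0.4365, -0.3283, 0.068]
ee_rot: [-0.0, 0.185, 0.983, 0.0]
force: [-0.5, -0.3, 0.4]
gripper_width: 0.0495
t 16.75 tcp [ 0.4365 -0.3283  0.068 ] hx 158.7 zt [-0.001  0.001 -1.   ] q [-0.8   0.3   1.73 -0.    1.11 -2.  ] F [-0.5 -0.3  0.4] w 0.0495 -> d,tw [[7.06, 21.76, -23.19]]
```

View pics/t8.png

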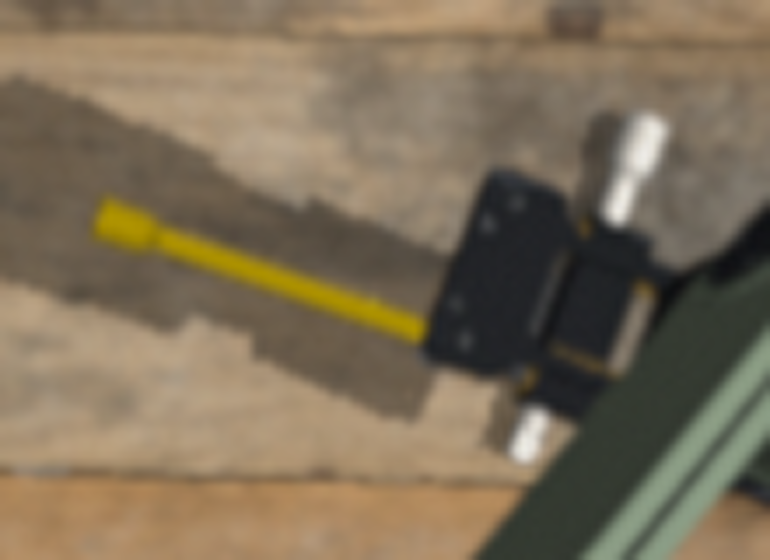

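```bash
python3 -c "
from h import *
D=[((.207,1.542),(.2359,.5244,.2055)),((.22,1.69),(.4375,-.3276,.129)),((-.28,2.07),(.3499,.0436,.1758)),((.36,1.77),(.538,.0653,.0214)),((.15,2.04),(.4192,.0883,.0245)),((.0,2.04),(.4038,.093,.0845)),((.32,1.83),(.5117,.0706,.0215)),((.3,1.73),(.4365,-.3283,.068))]
def f(v):
  a,L1,L2,hw,e=v; o=[]
  for (q2,q3),p in D:
    rr=np.sqrt(p[0]**2+p[1]**2-.085**2)
    o+= [a+L1*np.sin(q2)+L2*np.sin(q2+q3)+e*np.cos(q2+q3)-rr, hw+L1*np.cos(q2)+L2*np.cos(q2+q3)-e*np.sin(q2+q3)-p[2]]
  return np.array(o)
for fixed in (1,0):
  g=(lambda v:f(np.r_[v[:4],0])) if fixed else f
  r=least_squares(g,[0,.4,.4,0,0]); print(np.round(r.x,4),np.abs(g(r.x)).max())
"
```

```text
[-0.0238  0.4175  0.4902 -0.1118  0.    ] 0.024202668640668556
[ 0.0025  0.4529  0.4979 -0.0581  0.0944] 0.0016822067776270377
```

```bash
python3 -m pendant '[[5,[7.4,15,-34],-5],[5,[7.4,15,-34],-10],[5,[7.4,15,-34],-10],[5,[7.4,15,-34],-10],[5,[7.4,15,-34],-10],[5,[7.4,15,-34],-10],[5,[7.4,15,-34],-10]]'; python3 -c "
from h import *
v=np.load('case.npy')
plan([.41,.006,.76],v[2])
"
```

```text
time_s: 17.68
tcp_pos: [0.4241, -0.1615, 0.4131]
ee_rot: [0.005, 0.098, 0.995, -0.002]
force: [-0.1, 0.6, -0.1]
gripper_width: 0.05
t 17.68 tcp [ 0.4241 -0.1615  0.4131] hx 168.8 zt [ 0.01  -0.006 -1.   ] q [-0.56 -0.15  1.49  0.    1.79 -1.93] F [-0.1  0.6 -0.1] w 0.05 -> d,tw [[4.26, 16.03, -34.8], -0.0]
```

```bash
python3 -m pendant '[[5,[4.3,16,-37],0],[5,[4.3,16,-37],0],[5,[4.3,16,-37],0],[5,[4.3,16,-37],0],[5,[4.3,16,-37],0],[5,[4.3,16,-37],0],[5,[4.3,16,-40],0],[5,[4.3,16,-45],0]]'; python3 -c "
from h import *
v=np.load('case.npy')
plan([.41,.006,.76],v[2])
"
```

```text
time_s: 18.68
tcp_pos: [0.4333, 0.0024, 0.7942]
ee_rot: [0.032, 0.098, 0.995, -0.004]
force: [1.0, -0.5, -1.4]
gripper_width: 0.0501
t 18.68 tcp [0.4333 0.0024 0.7942] hx 168.7 zt [ 0.063 -0.015 -0.998] q [-0.19  0.22  0.23 -0.01  2.63 -1.57] F [ 1.  -0.5 -1.4] w 0.0501 -> d,tw [[2.57, -0.1, 3.26], -0.1]
```

```bash
python3 -m pendant '[[5,[6,0,-3],0],[5,[12,0,-5],0],[5,[18,0,-6],0],[5,[22,0,-6],0],[5,[22,0,-6],0]]'; python3 -c "
from h import *
v=np.load('case.npy')
plan([.41,.006,.76],v[2])
"
```

```text
time_s: 19.3
tcp_pos: [0.2131, 0.0503, 0.808]
ee_rot: [0.058, 0.098, 0.993, -0.008]
force: [-0.6, 0.1, -0.2]
gripper_width: 0.0503
t 19.3 tcp [0.2131 0.0503 0.808 ] hx 168.7 zt [ 0.114 -0.028 -0.993] q [-0.16 -0.26  0.65 -0.02  2.63 -1.55] F [-0.6  0.1 -0.2] w 0.0503 -> d,tw [[-19.48, -0.45, 7.14], -0.1]
```

```bash
python3 -m pendant '[[5,[2,0,-6],0],[5,[4,0,-12],0],[5,[6,0,-18],0],[5,[8,0,-22],0],[5,[8,0,-22],0]]'; python3 -c "
from h import *
v=np.load('case.npy')
plan([.41,.006,.76],v[2])
"
```

```text
time_s: 19.92
tcp_pos: [0.1872, 0.0811, 0.8192]
ee_rot: [0.081, 0.099, 0.992, -0.01]
force: [0.6, 0.4, 0.4]
gripper_width: 0.0502
t 19.93 tcp [0.1872 0.0811 0.8192] hx 168.7 zt [ 0.159 -0.036 -0.987] q [ 0.05 -0.28  0.63 -0.09  2.63 -1.4 ] F [0.6 0.4 0.4] w 0.0502 -> d,tw [[-22.05, -2.94, 9.65], -0.2]
```

```bash
python3 -m pendant '[[5,[-6,0,-6],0],[5,[-8,0,-12],0],[5,[-8,0,-20],0],[5,[-8,0,-26],0],[5,[-8,0,-30],0]]'; python3 -c "
from h import *
v=np.load('case.npy')
plan([.41,.006,.76],v[2])
"
```

```text
time_s: 20.55
tcp_pos: [0.2501, 0.0766, 0.852]
ee_rot: [0.111, 0.098, 0.989, -0.01]
force: [-0.5, 0.6, -0.5]
gripper_width: 0.0499
t 20.55 tcp [0.2501 0.0766 0.852 ] hx 168.7 zt [ 0.217 -0.042 -0.975] q [ 0.03 -0.12  0.42 -0.1   2.63 -1.44] F [-0.5  0.6 -0.5] w 0.0499 -> d,tw [[-14.61, -3.82, 12.74], -0.1]
```

```bash
python3 -m pendant '[[5,[-2,-2,-6],0],[5,[-3,-3,-12],0],[5,[-4,-4,-18],0],[5,[-4,-4,-26],0],[5,[-4,-4,-40],0]]'; python3 -c "
from h import *
v=np.load('case.npy')
plan([.41,.006,.76],v[2])
"
```

```text
time_s: 21.18
tcp_pos: [0.2578, 0.0496, 0.8692]
ee_rot: [0.136, 0.098, 0.986, -0.014]
force: [-0.2, -0.0, -0.2]
gripper_width: 0.0504
t 21.18 tcp [0.2578 0.0496 0.8692] hx 168.7 zt [ 0.266 -0.053 -0.962] q [-0.11 -0.11  0.35 -0.05  2.63 -1.53] F [-0.2 -0.  -0.2] w 0.0504 -> d,tw [[-12.22, -1.28, 14.8], -0.1]
```

```bash
for i in 1 2; do python3 -m pendant '[[5,[0,-1,-6],0],[5,[0,-1,-12],0]]' | grep -E 'rot|pos'; done; python3 -c "
from h import *
v=np.load('case.npy')
plan([.41,.006,.76],v[2])
"
```

```text
tcp_pos: [0.2398, 0.0486, 0.8853]
ee_rot: [0.165, 0.098, 0.981, -0.018]
tcp_pos: [0.2208, 0.0512, 0.8989]
ee_rot: [0.189, 0.098, 0.977, -0.023]
t 21.68 tcp [0.2208 0.0512 0.8989] hx 168.7 zt [ 0.365 -0.082 -0.927] q [-0.07 -0.15  0.28 -0.11  2.63 -1.55] F [-0.6 -0.7 -0.6] w 0.0503 -> d,tw [[-12.83, -0.53, 20.16], -0.2]
```

```bash
for i in 1 2 3; do python3 -m pendant '[[5,[0,-1,-6],0],[5,[0,-1,-12],0]]' | grep -E 'rot|pos'; done; python3 -c "
from h import *
v=np.load('case.npy')
plan([.41,.006,.76],v[2])
"
```

```text
tcp_pos: [0.1963, 0.058, 0.9126]
ee_rot: [0.214, 0.098, 0.972, -0.029]
tcp_pos: [0.1593, 0.0589, 0.9199]
ee_rot: [0.23, 0.098, 0.968, -0.031]
tcp_pos: [0.1193, 0.0493, 0.9233]
ee_rot: [0.24, 0.098, 0.965, -0.029]
t 22.43 tcp [0.1193 0.0493 0.9233] hx 168.6 zt [ 0.457 -0.103 -0.883] q [ 0.78 -0.18  0.23 -0.94  2.63 -1.52] F [ 0.7 -0.8 -0.1] w 0.0499 -> d,tw [[-18.29, 1.82, 28.16], -0.2]
```

```bash
python3 -c "
from h import *
plan([.47,-.01,.78])"; 
```

```text
t 22.43 tcp [0.1193 0.0493 0.9233] hx 168.6 zt [ 0.457 -0.103 -0.883] q [ 0.78 -0.18  0.23 -0.94  2.63 -1.52] F [ 0.7 -0.8 -0.1] w 0.0499 -> d,tw [[-24.7, 1.45, 29.3]]
```

```bash
python3 -m pendant '[[5,[-24.7,1.4,29.3],0],[5,[-24.7,1.4,29.3],0],[5,[-24.7,1.4,29.3],0],[5,[-24.7,1.4,29.3],0],[5,[-24.7,1.4,29.3],0],[5,[-24.7,1.4,29.3],0],[5,[-24.7,1.4,29.3],0]]' | grep pos; for i in 1 2 ; do python3 -m pendant '[[5,[-6,0,0],0],[5,[-12,0,0],0]]' | grep -E 'rot|pos'; done; python3 -c "
from h import *
plan([.47,-.01,.78])"
```

```text
tcp_pos: [0.394, 0.0052, 0.8116]
tcp_pos: [0.493, -0.0139, 0.8624]
ee_rot: [0.238, 0.096, 0.966, -0.031]
tcp_pos: [0.5579, -0.0325, 0.8486]
ee_rot: [0.256, 0.095, 0.961, -0.031]
t 23.8 tcp [ 0.5579 -0.0325  0.8486] hx 168.9 zt [ 0.487 -0.108 -0.867] q [-0.21  0.2   0.23 -0.    2.19 -1.59] F [ 0.7 -0.4  0.2] w 0.0502 -> d,tw [[11.27, 0.53, 1.42]]
```

```bash
for i in 1 2 3; do python3 -m pendant '[[5,[-5,0,-4],0],[5,[-10,0,-8],0]]' | grep -E 'rot|pos'; done; python3 -c "
from h import *
plan([.47,-.01,.78])"
```

```text
tcp_pos: [0.5531, -0.0371, 0.8678]
ee_rot: [0.283, 0.094, 0.954, -0.032]
tcp_pos: [0.5529, -0.0426, 0.8821]
ee_rot: [0.305, 0.092, 0.947, -0.032]
tcp_pos: [0.551, -0.0475, 0.8968]
ee_rot: [0.326, 0.091, 0.94, -0.032]
t 24.55 tcp [ 0.551  -0.0475  0.8968] hx 168.9 zt [ 0.607 -0.12  -0.785] q [-0.27  0.14  0.23  0.06  2.11 -1.6 ] F [-0.5 -0.7  0.2] w 0.05 -> d,tw [[14.04, 2.13, 3.8]]
```

```bash
python3 -m pendant '[[5,[-5,1,-4],0],[5,[-10,2,-8],0]]' | grep -E 'rot|pos'; python3 -c "
from h import *
v=np.load('case.npy')
R=quat(manip.state()); G=c2w(17,-45,52); print('G',G)
plan(G+R[:,2]*(.0188-.12),v[2])"
```

```text
tcp_pos: [0.5477, -0.0366, 0.9129]
ee_rot: [0.348, 0.09, 0.933, -0.032]
G [ 0.63834597 -0.05098257  0.052     ]
t 24.8 tcp [ 0.5477 -0.0366  0.9129] hx 169.0 zt [ 0.643 -0.123 -0.756] q [-0.25  0.12  0.23  0.05  2.08 -1.59] F [ 1.3 -0.4 -0.2] w 0.05 -> d,tw [[49.47, 0.14, 60.94], 0.1]
```

```bash
python3 -m pendant '[[5,[25,0,31],0],[5,[25,0,31],0],[5,[25,0,31],0],[5,[25,0,31],0],[5,[25,0,31],0],[5,[25,0,31],0],[5,[25,0,31],0]]' | grep pos; python3 -m pendant '[[5,[23,0,29],0],[5,[23,0,29],0],[5,[23,0,29],0],[5,[23,0,29],0],[5,[23,0,29],0],[5,[23,0,29],0],[5,[23,0,29],0]]' | grep pos; python3 -c "
from h import *
v=np.load('case.npy')
R=quat(manip.state()); G=c2w(17,-45,52); print('G',G)
plan(G+R[:,2]*(.0188-.0),v[2])
p=camera_params('wrist'); im=camera('wrist'); cv2.imwrite('pics/w9.png',im[:,:,::-1]); np.savez('pw9.npz',**p)
print('Gpix',proj(p,G))
for q in ('stay_grip','stay'): print([(round(d['score'],2),np.round(d['at'],4),np.round(w2c(d['at'])*1000)) for d in search_frame('wrist',q)])
im=camera('scene'); cv2.imwrite('pics/s9.png',cv2.resize(im[100:250,235:395,::-1],None,fx=4,fy=4,interpolation=cv2.INTER_CUBIC))
"
```

```text
tcp_pos: [0.5611, -0.0384, 0.5108]
tcp_pos: [0.5723, -0.0396, 0.1368]
G [ 0.63834597 -0.05098257  0.052     ]
t 26.55 tcp [ 0.5723 -0.0396  0.1368] hx 168.9 zt [ 0.631 -0.12  -0.766] q [-0.24 -0.08  2.19  0.1   0.33 -1.71] F [0.1 0.7 0.1] w 0.0503 -> d,tw [[0.31, 0.12, 12.68], 0.1]
Gpix [[319.28419646 190.27120497]]
[(0.58, array([ 0.6461, -0.0547,  0.0695]), array([ 25., -47.,  70.]))]
[(0.84, array([ 0.6425, -0.0511,  0.065 ]), array([ 21., -44.,  65.]))]
```

View pics/w9.png

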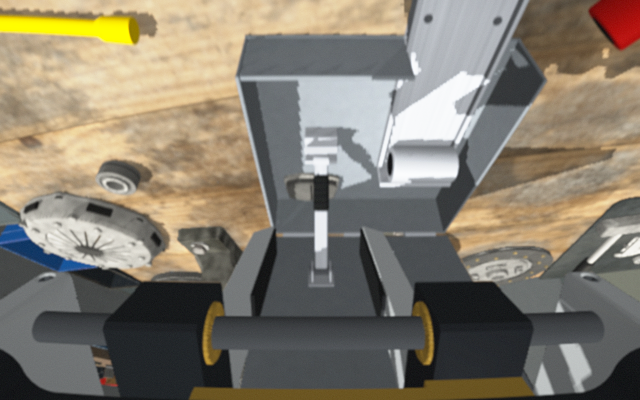

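View pics/s9.png

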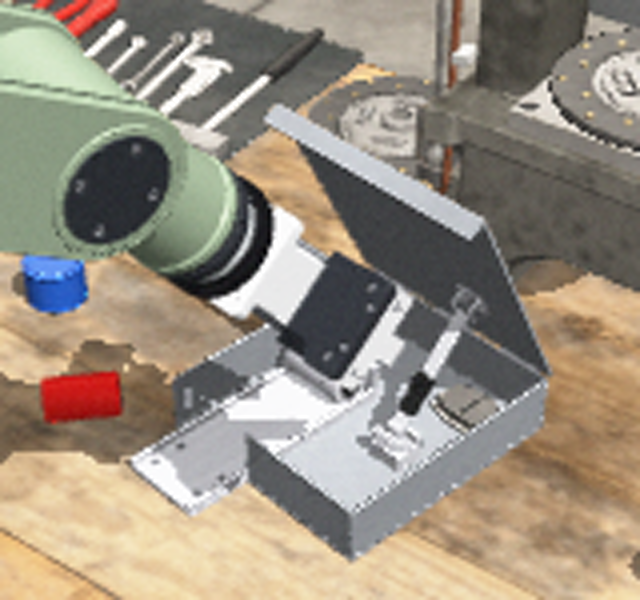

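```bash
python3 -m pendant '[[5,[0.3,0.1,5],0],[5,[0.3,0.1,9],0],[5,[0.3,0.1,12],0],[4,[0.3,0.1,12.5],0],[1,[0.3,0.1,12.5],0],[1,[0.3,0.1,12.5],0],[1,[0.3,0.1,12.5],0],[1,[0.3,0.1,12.5],0]]' 12; python3 -c "
from h import *
v=np.load('case.npy')
R=quat(manip.state()); G=c2w(17,-45,52)
plan(G+R[:,2]*(.0188-.0),v[2]); s=manip.state(); print(w2c(s['tcp_pos']-R[:,2]*.0188))
im=camera('scene'); cv2.imwrite('pics/s10.png',cv2.resize(im[100:250,235:395,::-1],None,fx=4,fy=4,interpolation=cv2.INTER_CUBIC))
"
```

```text
time_s: 27.75
tcp_pos: [0.6556, -0.053, 0.049]
ee_rot: [0.348, 0.089, 0.933, -0.032]
force: [2.5, 9.1, 1.6]
gripper_width: 0.0138
t 27.75 tcp [ 0.6556 -0.053   0.049 ] hx 169.0 zt [ 0.643 -0.121 -0.756] q [-0.23  0.29  2.04  0.26  0.1  -1.86] F [2.5 9.1 1.6] w 0.0138 -> d,tw [[1.12, -0.13, 0.52], 0.2]
[ 0.02205741 -0.04372953  0.06321609]
```

View pics/s10.png

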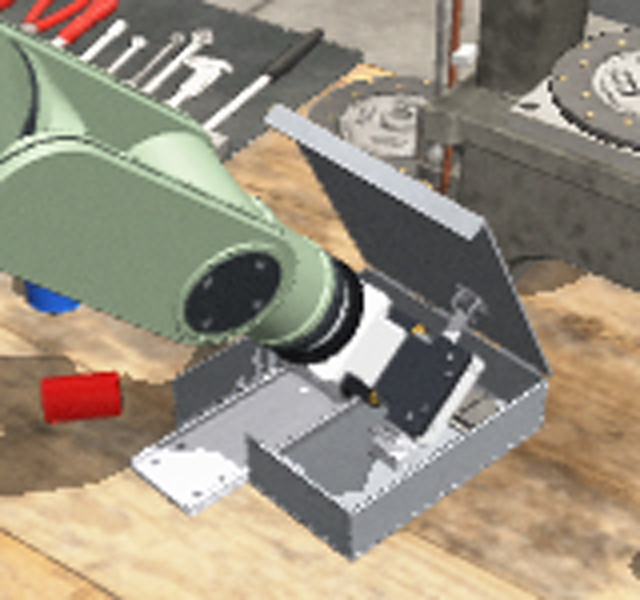

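```bash
python3 -m pendant '[[1,[0,0.1,-0.5],0],[1,[0,0.1,-1.0],0],[1,[-0.1,0.1,-1.6],0],[1,[-0.3,0.1,-2.4],0],[1,[-0.6,0.1,-3.2],0],[1,[-1.0,0.1,-3.9],0],[1,[-1.5,0.1,-4.6],0],[1,[-1.5,0.1,-4.6],0]]' 15; python3 -c "
from h import *
v=np.load('case.npy')
R=quat(manip.state())
plan([.6,0,.1],v[2]); s=manip.state(); print(w2c(s['tcp_pos']-R[:,2]*.0188))
im=camera('scene'); cv2.imwrite('pics/s11.png',cv2.resize(im[100:250,235:395,::-1],None,fx=4,fy=4,interpolation=cv2.INTER_CUBIC))
"
```

```text
time_s: 28.8
tcp_pos: [0.6346, -0.0488, 0.0911]
ee_rot: [0.345, 0.089, 0.934, -0.031]
force: [-0.9, 4.9, -0.6]
gripper_width: 0.014
t 28.8 tcp [ 0.6346 -0.0488  0.0911] hx 169.0 zt [ 0.639 -0.12  -0.76 ] q [-0.23  0.16  2.08  0.13  0.2  -1.73] F [-0.9  4.9 -0.6] w 0.014 -> d,tw [[2.71, 4.14, -3.48], 0.2]
[ 0.0007123  -0.0436389   0.10535257]
```

View pics/s11.png

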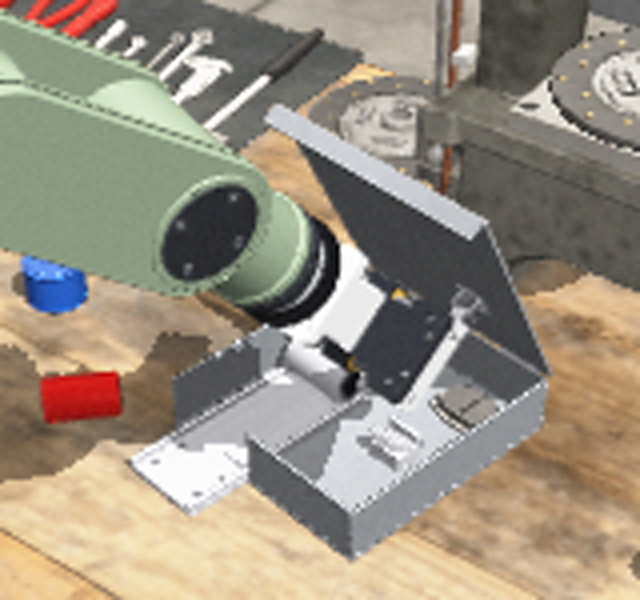

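```bash
python3 -m pendant '[[1,[-0.6,0.1,-0.6],0],[1,[-1.2,0.1,-1.1],0],[1,[-1.9,0.1,-1.5],0],[1,[-2.7,0.1,-1.8],0],[1,[-3.2,0.1,-2.0],0],[1,[-3.2,0.1,-2.0],0],[3,[-3.2,0.1,-2.0],0],[3,[-3.2,0.1,-2.0],0]]' 15; python3 -c "
from h import *
v=np.load('case.npy')
R=quat(manip.state())
plan([.6,0,.1],v[2]); s=manip.state(); print(w2c(s['tcp_pos']-R[:,2]*.0188))
im=camera('scene'); cv2.imwrite('pics/s12.png',cv2.resize(im[100:250,235:395,::-1],None,fx=4,fy=4,interpolation=cv2.INTER_CUBIC))
"
```

```text
time_s: 29.85
tcp_pos: [0.6494, -0.0526, 0.1302]
ee_rot: [0.349, 0.09, 0.932, -0.033]
force: [0.6, 0.3, -0.2]
gripper_width: 0.0287
t 29.85 tcp [ 0.6494 -0.0526  0.1302] hx 168.9 zt [ 0.645 -0.124 -0.754] q [-0.23  0.11  2.03  0.08  0.29 -1.67] F [ 0.6  0.3 -0.2] w 0.0287 -> d,tw [[6.4, 4.22, -1.56], 0.1]
[ 0.01579036 -0.04450067  0.14437576]
```

View pics/s12.png

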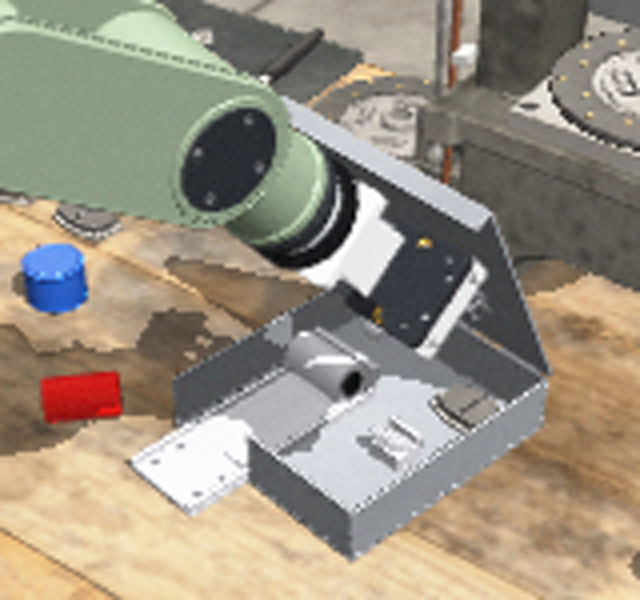

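```bash
python3 -m pendant '[[3,[0,0,-3],0],[3,[0,0,-7.5],0],[3,[0.5,0,-8],0],[0,[3,0,-8],0],[0,[3.6,0,-8],0],[0,[3.6,0,-6],0],[0,[3.6,0,-3.8],0],[0,[3.6,0,-3.8],0]]' 15; python3 -c "
from h import *
v=np.load('case.npy')
R=quat(manip.state())
plan(c2w(19.4,-45,171.4),v[2]); s=manip.state(); print(w2c(s['tcp_pos']))
p=camera_params('wrist');im=camera('wrist'); cv2.imwrite('pics/w13.png',im[:,:,::-1])
print(proj(p,c2w(-22,-45,164)), proj(p,c2w(67,-45,108)))
im=camera('scene'); cv2.imwrite('pics/s13.png',cv2.resize(im[100:250,235:395,::-1],None,fx=4,fy=4,interpolation=cv2.INTER_CUBIC))
"
```

```text
time_s: 30.9
tcp_pos: [0.5945, -0.0415, 0.1285]
ee_rot: [0.343, 0.09, 0.934, -0.032]
force: [0.3, -0.9, 0.7]
gripper_width: 0.0003
t 30.9 tcp [ 0.5945 -0.0415  0.1285] hx 168.9 zt [ 0.636 -0.122 -0.762] q [-0.23 -0.01  2.15  0.09  0.3  -1.69] F [ 0.3 -0.9  0.7] w 0.0003 -> d,tw [[-6.37, -0.09, -0.21], 0.1]
[-0.02779975 -0.04422314  0.1285326 ]
[[316.93392418 303.71247881]] [[316.696608   267.35494102]]
```

View pics/s13.png

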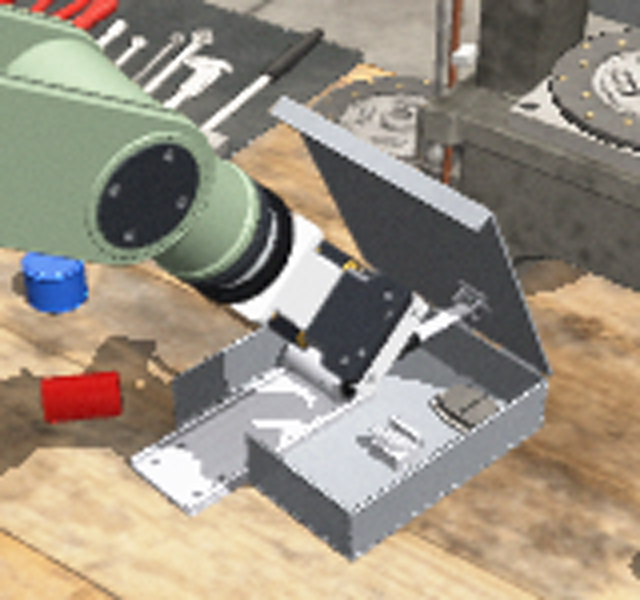

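View pics/w13.png

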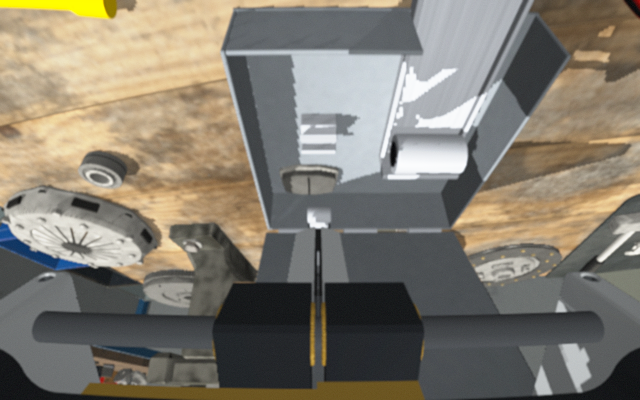

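```bash
python3 -c "
from h import *
P=camera_params('scene')
f=lambda *c:np.round((proj(P,c2w(*c))[0]+.5-[235,100])*4-.5)
print('pivot',f(67,-45,108)); 
for b in (20,32,45):
  b=np.radians(b); print(b,[f(67-t*np.cos(b),-45,108+t*np.sin(b)) for t in (40,75,105)])
print('tcp',f(-27.8,-44,128.5))
"
python3 - <<'E'
import cv2
im=cv2.imread('pics/s13.png'); cv2.imwrite('pics/s13c.png',cv2.resize(im[220:420,280:560],None,fx=2.8,fy=2.8,interpolation=cv2.INTER_CUBIC))
E
```

```text
pivot [467. 311.]
0.3490658503988659 [array([433., 318.]), array([402., 325.]), array([374., 331.])]
0.5585053606381855 [array([437., 308.]), array([409., 305.]), array([384., 303.])]
0.7853981633974483 [array([443., 297.]), array([420., 284.]), array([400., 272.])]
tcp [376. 345.]
```

View pics/s13c.png

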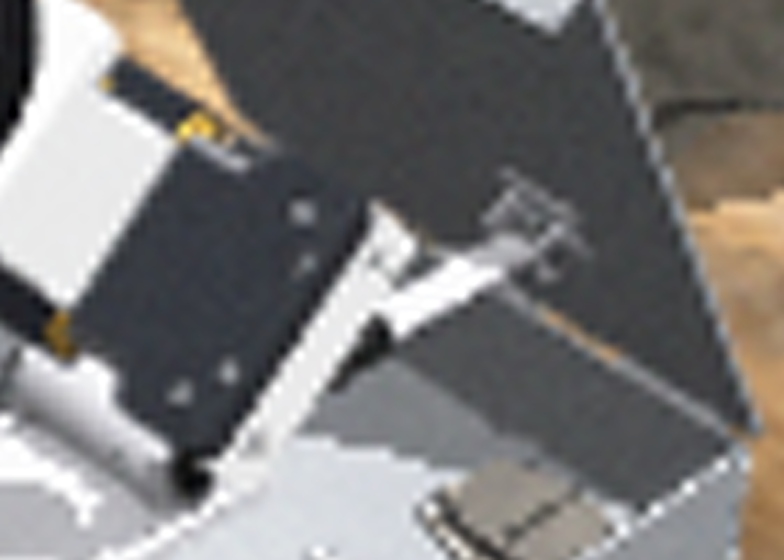

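```bash
python3 -c "
from h import *
P=camera_params('scene')
f=lambda *c:np.round((proj(P,c2w(*c))[0]+.5-[235,100])*4-.5).tolist()
for b in (-45,-30,-20,-10,0,10):
  r=np.radians(b); print(b,[f(67-t*np.cos(r),-45,108+t*np.sin(r)) for t in (20,58,75,105)])
"

```

```text
-45 [[453.0, 334.0], [427.0, 377.0], [415.0, 397.0], [394.0, 430.0]]
-30 [[450.0, 332.0], [419.0, 371.0], [404.0, 388.0], [379.0, 419.0]]
-20 [[449.0, 329.0], [415.0, 364.0], [400.0, 379.0], [372.0, 407.0]]
-10 [[449.0, 326.0], [413.0, 355.0], [397.0, 368.0], [368.0, 392.0]]
0 [[449.0, 323.0], [413.0, 345.0], [396.0, 355.0], [366.0, 374.0]]
10 [[449.0, 319.0], [414.0, 334.0], [398.0, 341.0], [368.0, 353.0]]
```

```bash
python3 -m pendant '[[0,[0,0,-2.5],0],[0,[0,0,-4.5],0],[0,[0,0,-4.5],0],[0,[2,0,-4.5],0],[0,[3.8,0,-4.5],0],[0,[3.8,0,-4.5],0],[0,[3.8,0,-2],0],[0,[3.8,0,1.2],0]]' 15; python3 -m pendant '[[0,[0,0,0],0]]'; python3 -c "
from h import *
v=np.load('case.npy')
R=quat(manip.state())
plan(c2w(19.4,-45,171.4),v[2]); s=manip.state(); print(w2c(s['tcp_pos']))
im=camera('scene'); cv2.imwrite('pics/s14.png',cv2.resize(im[150:225,305:385,::-1],None,fx=8,fy=8,interpolation=cv2.INTER_CUBIC))
"
```

```text
time_s: 32.0
tcp_pos: [0.579, -0.0387, 0.1011]
ee_rot: [0.349, 0.09, 0.932, -0.033]
force: [0.9, 0.2, -0.4]
gripper_width: 0.0007
time_s: 32.12
tcp_pos: [0.5768, -0.0383, 0.0977]
ee_rot: [0.346, 0.09, 0.934, -0.032]
force: [-0.4, -0.2, 0.0]
gripper_width: 0.0002
t 32.12 tcp [ 0.5768 -0.0383  0.0977] hx 168.9 zt [ 0.639 -0.123 -0.759] q [-0.23  0.02  2.21  0.14  0.21 -1.74] F [-0.4 -0.2  0. ] w 0.0002 -> d,tw [[-9.75, -0.06, -1.36], 0.1]
[-0.04579516 -0.04447715  0.09765109]
```

View pics/s14.png

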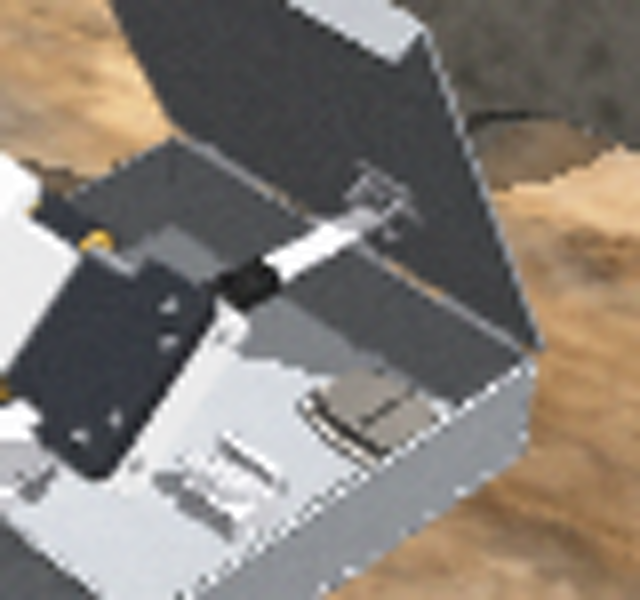

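```bash
python3 -m pendant '[[0,[-1.2,0,0],0],[0,[-2.2,0,-0.3],0],[0,[-3.2,0,-0.5],0],[0,[-4.2,0,-0.7],0],[0,[-5.2,0,-0.9],0],[0,[-6.2,0,-1.1],0],[0,[-7.2,0,-1.2],0],[0,[-8,0,-1.3],0]]' 15; python3 -m pendant '[[0,[0,0,0],0]]'; python3 -c "
from h import *
v=np.load('case.npy')
R=quat(manip.state())
plan(c2w(19.4,-45,171.4),v[2]); s=manip.state(); print(w2c(s['tcp_pos']))
im=camera('scene'); cv2.imwrite('pics/s15.png',cv2.resize(im[120:225,285:390,::-1],None,fx=5.7,fy=5.7,interpolation=cv2.INTER_CUBIC))
im=camera('top'); cv2.imwrite('pics/t15.png',cv2.resize(im[140:250,250:370,::-1],None,fx=5,fy=5,interpolation=cv2.INTER_CUBIC))
"
```

```text
time_s: 33.17
tcp_pos: [0.6237, -0.0468, 0.1591]
ee_rot: [0.344, 0.09, 0.934, -0.032]
force: [-0.3, 1.1, 0.5]
gripper_width: 0.0005
time_s: 33.3
tcp_pos: [0.6289, -0.0482, 0.1647]
ee_rot: [0.349, 0.09, 0.932, -0.033]
force: [-1.3, 0.2, 0.1]
gripper_width: 0.0007
t 33.3 tcp [ 0.6289 -0.0482  0.1647] hx 168.9 zt [ 0.645 -0.124 -0.754] q [-0.23  0.    2.05  0.07  0.37 -1.66] F [-1.3  0.2  0.1] w 0.0007 -> d,tw [[-1.36, -0.09, 0.29], 0.1]
[ 0.007185   -0.04412343  0.1646728 ]
```

View pics/s15.png

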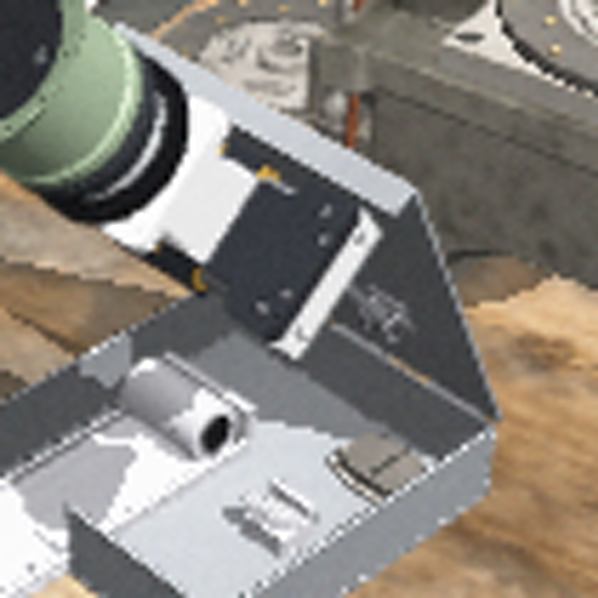

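View pics/t15.png

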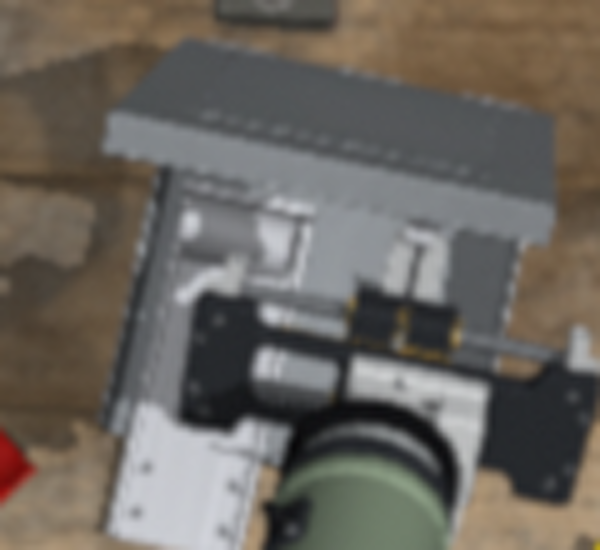

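```bash
python3 -m pendant '[[0,[-0.4,0,0.1],0],[0,[-0.8,0,0.2],0],[0,[-1.0,0,0.2],0],[0,[-1.2,0,0.2],0]]' |grep -E 'tcp|force'; python3 -m pendant '[[0,[-0.1,0,0],0],[0,[-0.2,0,0],0]]'|grep -E 'tcp|force'; python3 -c "
from h import *
v=np.load('case.npy')
plan(c2w(19.4,-45,171.4),v[2]); s=manip.state(); print(w2c(s['tcp_pos']))
"
```

```text
tcp_pos: [0.6374, -0.05, 0.1674]
force: [-0.6, 0.4, -0.2]
tcp_pos: [0.6387, -0.0502, 0.1686]
force: [-0.3, -0.1, -1.6]
t 34.15 tcp [ 0.6387 -0.0502  0.1686] hx 168.9 zt [ 0.641 -0.123 -0.758] q [-0.23  0.02  2.02  0.06  0.39 -1.66] F [-0.3 -0.1 -1.6] w 0.0004 -> d,tw [[-0.35, -0.08, -0.07], 0.1]
[ 0.01720557 -0.04415671  0.16856548]
```

```bash
for i in 1 2 3; do python3 -m pendant '[[0,[-0.15,0,0],0],[0,[-0.3,0,0],0]]'|grep -E 'tcp|force'; done; python3 -c "
from h import *
v=np.load('case.npy')
s=manip.state(); print(s['time_s'],w2c(s['tcp_pos']))
"
```

```text
tcp_pos: [0.6411, -0.0506, 0.1708]
force: [-0.6, 0.1, -2.1]
tcp_pos: [0.6434, -0.0511, 0.1729]
force: [-0.5, -0.8, -0.8]
tcp_pos: [0.6454, -0.0515, 0.1746]
force: [-1.3, -0.3, -1.7]
34.9 [ 0.02403578 -0.04410689  0.1746051 ]
```

```bash
python3 -c "
from h import *
im=camera('scene'); cv2.imwrite('pics/s16.png',cv2.resize(im[120:225,285:390,::-1],None,fx=5.7,fy=5.7,interpolation=cv2.INTER_CUBIC))
im=camera('wrist'); cv2.imwrite('pics/w16.png',im[:,:,::-1])
P=camera_params('scene')
# lid corner right outer front: lid angle a
for a in (1.0,1.05,1.1,1.14):
  c=c2w(105-213.5*np.cos(a)+4.5*np.sin(a)*0,-102,50+213.5*np.sin(a)); print(a,(proj(P,c)[0]+.5-[285,120])*5.7-.5, (proj(P,c)[0]+.5-[255,120])*5-.5)
"
```

```text
1.0 [372.34120415 248.45215065] [476.55368785 217.87907952]
1.05 [386.71988288 230.50181028] [489.16656393 202.13316691]
1.1 [401.39598219 213.1918209 ] [502.04033525 186.94896571]
1.14 [413.31249156 199.84752285] [512.49341365 175.2434411 ]
```

View pics/s16.png

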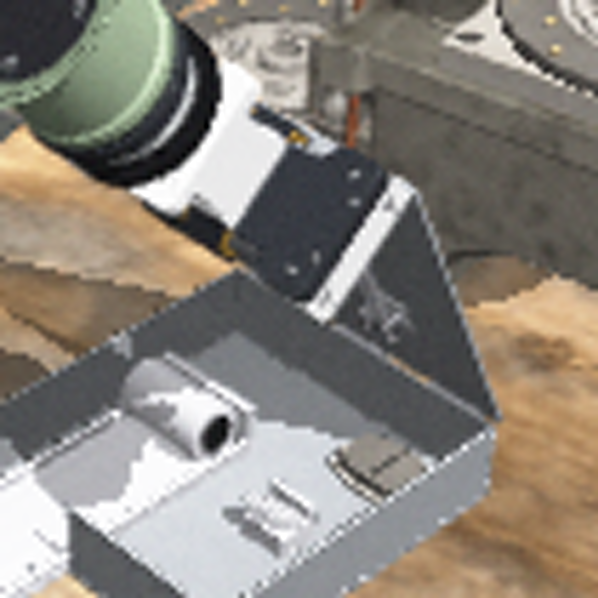

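View pics/w16.png

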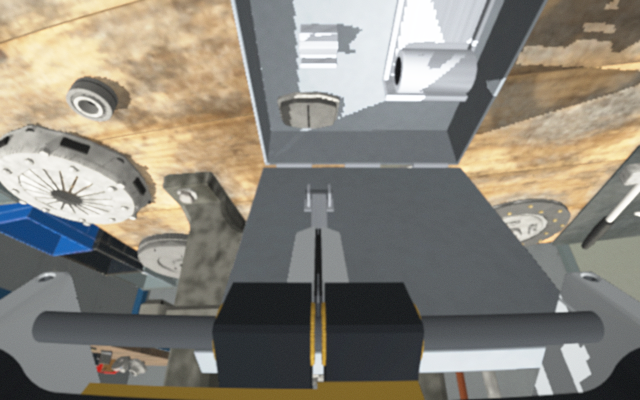

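```bash
for i in 1 2 3; do python3 -m pendant '[[0,[-0.12,0,0],0],[0,[-0.25,0,0],0]]'|grep -E 'tcp|force'; done; python3 -c "
from h import *
v=np.load('case.npy')
s=manip.state(); print(s['time_s'],w2c(s['tcp_pos']),s['force'],s['moment'])
"
```

```text
tcp_pos: [0.6459, -0.0515, 0.1746]
force: [-6.1, 0.6, -1.8]
tcp_pos: [0.6462, -0.0515, 0.1747]
force: [-11.1, 1.0, -0.4]
tcp_pos: [0.6464, -0.0516, 0.1747]
force: [-15.8, 1.8, 1.2]
35.75 [ 0.0250549  -0.04399559  0.17470916] [-15.80169594   1.78574202   1.232604  ] [ 0.25009511  2.40864869 -0.28942253]
```

```bash
python3 -m pendant '[[0,[1.5,0,0],0],[0,[3,0,-1],0],[0,[3,0,-5],0],[0,[3,0,-9],0],[0,[3,0,-11],0],[0,[3,0,-11],0],[0,[3,0,-11],0]]'|grep -E 'tcp|force'; python3 -c "
from h import *
v=np.load('case.npy')
s=manip.state(); print(s['time_s'],w2c(s['tcp_pos']),quat(s)[:,2])
im=camera('scene'); cv2.imwrite('pics/s17.png',cv2.resize(im[120:225,285:390,::-1],None,fx=5.7,fy=5.7,interpolation=cv2.INTER_CUBIC))
im=camera('wrist'); cv2.imwrite('pics/w17.png',im[:,:,::-1])
"
```

```text
tcp_pos: [0.5588, -0.0349, 0.2436]
force: [-0.3, -0.8, 0.4]
36.625 [-0.06414441 -0.04465171  0.24355451] [ 0.64218085 -0.12300353 -0.75662004]
```

View pics/s17.png

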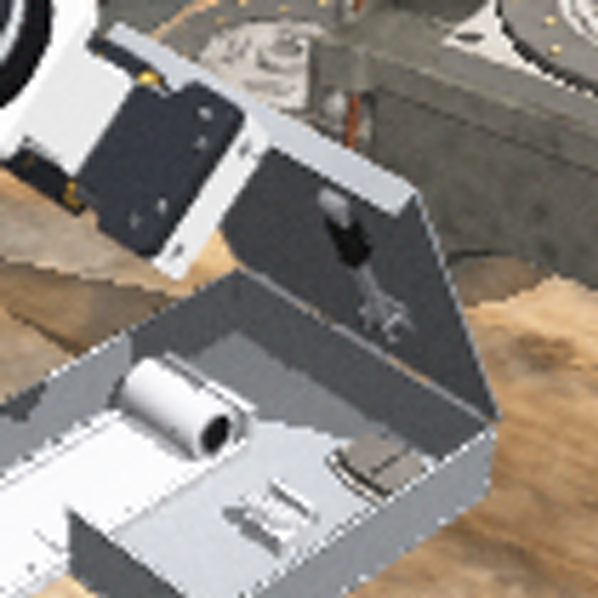

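View pics/w17.png

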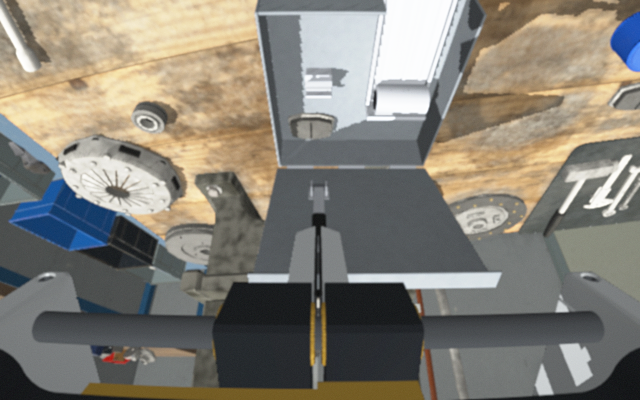

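```bash
python3 -c "
from h import *
P=camera_params('scene')
f=lambda *c:np.round((proj(P,c2w(*c))[0]+.5-[285,120])*5.7-.5).tolist()
for a in (1.1,1.14):
  print('lid corner',a,f(105-213.5*np.cos(a)+4.5*np.sin(a),-102,50+213.5*np.sin(a)+4.5*np.cos(a)))
  pv=np.array([105-70*np.cos(a)-8*np.sin(a),50+70*np.sin(a)-8*np.cos(a)])
  for st in (0,.05,.1,.2):
    b=a-st; print(st,[f(pv[0]-t*np.cos(b),-45,pv[1]+t*np.sin(b)) for t in (0,58,92,105)])
"
```

```text
lid corner 1.1 [408.0, 206.0]
0 [[380.0, 329.0], [350.0, 271.0], [331.0, 234.0], [324.0, 219.0]]
0.05 [[380.0, 329.0], [346.0, 275.0], [325.0, 241.0], [317.0, 227.0]]
0.1 [[380.0, 329.0], [343.0, 279.0], [320.0, 248.0], [310.0, 236.0]]
0.2 [[380.0, 329.0], [336.0, 289.0], [309.0, 263.0], [298.0, 253.0]]
lid corner 1.14 [420.0, 193.0]
0 [[383.0, 325.0], [356.0, 263.0], [340.0, 224.0], [333.0, 209.0]]
0.05 [[383.0, 325.0], [353.0, 267.0], [334.0, 231.0], [326.0, 216.0]]
0.1 [[383.0, 325.0], [349.0, 272.0], [328.0, 238.0], [319.0, 224.0]]
0.2 [[383.0, 325.0], [342.0, 281.0], [316.0, 253.0], [306.0, 241.0]]
```

```bash
python3 -m pendant '[[0,[-5,0,0],0],[0,[-9,0,0],0],[0,[-9,0,0],0],[0,[-9,0,2],0],[0,[-9,0,6],0],[0,[-9,0,7.8],0],[0,[-9,0,7.8],0]]'|grep -E 'tcp|force'; cat > lidp.py <<'E'
from h import *
s=manip.state(); R=quat(s); v=np.load('case.npy'); Rc=rot(v[2]).T@R; tx=Rc[[0,2],0]*1; tz=Rc[[0,2],2]
p=w2c(s['tcp_pos'])*1000; print(s['time_s'],np.round(p,1),'F',np.round(s['force'],1),'tilt',np.degrees(np.arcsin(tz[0])))
for a in (1.14,1.1,1.0,.9,.8,.7,.6,.5,.4,.3,.2,.15,.1,.05,.02,0,-.02):
    c,n=np.cos(a),np.sin(a)
    if a>.86: T=np.array([105-213.5*c+4.5*n,50+213.5*n+4.5*c])+25*tz-8*tx
    else: T=np.array([105-188*c+4.5*n,50+188*n+4.5*c])-8*tx
    d=T-p[[0,2]]; print(a,'dx %.2f dz %.2f'%(d@tx/10,d@tz/10))
E
python3 lidp.py; python3 -c "
from h import *
im=camera('scene'); cv2.imwrite('pics/s18.png',cv2.resize(im[100:225,275:400,::-1],None,fx=4.7,fy=4.7,interpolation=cv2.INTER_CUBIC))"
```

```text
tcp_pos: [0.6729, -0.0569, 0.2379]
force: [0.4, 0.4, -0.0]
37.6 [ 52.  -44.1 237.9] F [ 0.4  0.4 -0. ] tilt 40.30085027219811
1.14 dx 1.13 dz -0.18
1.1 dx 1.95 dz -0.41
1.0 dx 4.04 dz -0.84
0.9 dx 6.17 dz -1.07
0.8 dx 8.13 dz -1.03
0.7 dx 10.00 dz -0.85
0.6 dx 11.85 dz -0.49
0.5 dx 13.64 dz 0.05
0.4 dx 15.38 dz 0.77
0.3 dx 17.04 dz 1.66
0.2 dx 18.59 dz 2.71
0.15 dx 19.33 dz 3.30
0.1 dx 20.04 dz 3.92
0.05 dx 20.72 dz 4.57
0.02 dx 21.11 dz 4.98
0 dx 21.36 dz 5.26
-0.02 dx 21.61 dz 5.54
```

View pics/s18.png

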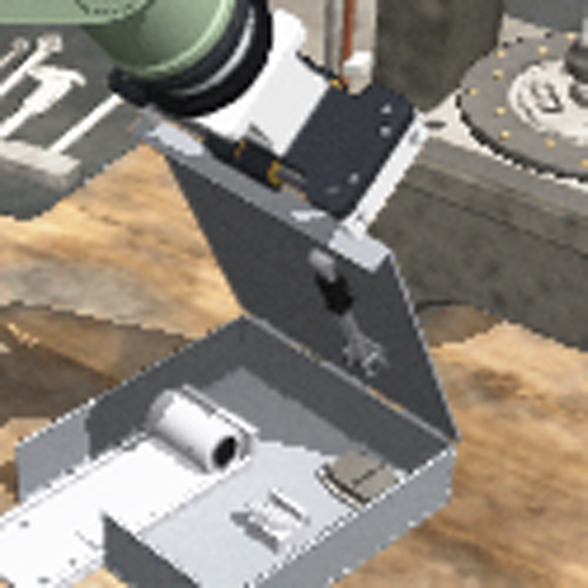

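```bash
python3 -m pendant '[[0,[1,0,-0.1],0],[0,[2,0,-0.4],0],[0,[3,0,-0.6],0],[0,[4,0,-0.8],0],[0,[5.1,0,-1],0],[0,[6.2,0,-1],0],[0,[7.2,0,-1],0],[0,[8.1,0,-1],0]]'|grep -E 'tcp|force'; python3 lidp.py; python3 -c "
from h import *
print(manip.state()['q'])
im=camera('scene'); cv2.imwrite('pics/s19.png',cv2.resize(im[100:225,275:400,::-1],None,fx=4.7,fy=4.7,interpolation=cv2.INTER_CUBIC))"
```

```text
tcp_pos: [0.6079, -0.0443, 0.1969]
force: [1.0, 0.0, 0.9]
38.65 [-14.2 -44.3 196.9] F [1.  0.  0.9] tilt 40.71744770327476
1.14 dx -6.58 dz 1.01
1.1 dx -5.76 dz 0.78
1.0 dx -3.68 dz 0.33
0.9 dx -1.56 dz 0.09
0.8 dx 0.43 dz 0.12
0.7 dx 2.30 dz 0.28
0.6 dx 4.15 dz 0.63
0.5 dx 5.95 dz 1.16
0.4 dx 7.69 dz 1.86
0.3 dx 9.35 dz 2.74
0.2 dx 10.92 dz 3.78
0.15 dx 11.66 dz 4.36
0.1 dx 12.37 dz 4.97
0.05 dx 13.05 dz 5.62
0.02 dx 13.45 dz 6.03
0 dx 13.70 dz 6.30
-0.02 dx 13.95 dz 6.59
[-0.22956226 -0.10019082  2.06682904  0.05882547  0.46538368 -1.65091489]
```

View pics/s19.png

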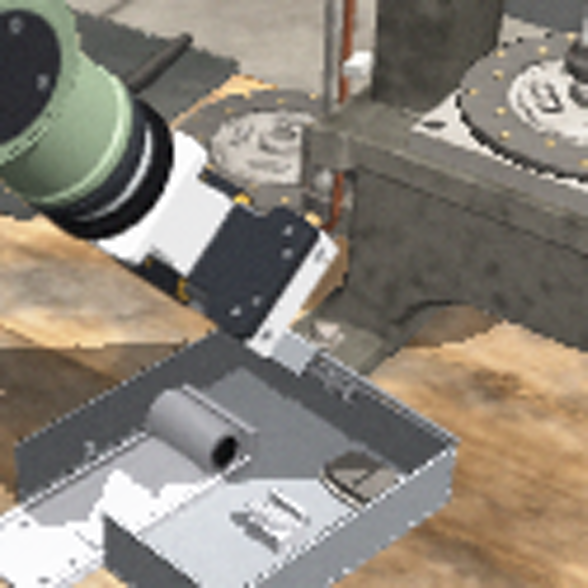

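```bash
python3 -m pendant '[[0,[1.3,0,0.1],0],[0,[2.3,0,0.3],0],[0,[3.3,0,0.4],0],[0,[4.3,0,0.6],0],[0,[5.3,0,0.9],0],[0,[6.3,0,1.3],0],[0,[7.3,0,1.7],0],[0,[8.3,0,2.2],0]]'|grep -E 'tcp|force'; python3 lidp.py; python3 -c "
from h import *
print(manip.state()['q'])
im=camera('scene'); cv2.imwrite('pics/s20.png',cv2.resize(im[100:225,275:400,::-1],None,fx=4.7,fy=4.7,interpolation=cv2.INTER_CUBIC))"
```

```text
tcp_pos: [0.5606, -0.035, 0.1261]
force: [0.0, 0.9, 0.4]
39.7 [-62.4 -44.4 126.1] F [0.  0.9 0.4] tilt 40.74786068856167
1.14 dx -14.85 dz -1.20
1.1 dx -14.03 dz -1.43
1.0 dx -11.95 dz -1.88
0.9 dx -9.82 dz -2.12
0.8 dx -7.84 dz -2.10
0.7 dx -5.97 dz -1.94
0.6 dx -4.12 dz -1.59
0.5 dx -2.32 dz -1.06
0.4 dx -0.58 dz -0.35
0.3 dx 1.09 dz 0.52
0.2 dx 2.65 dz 1.56
0.15 dx 3.39 dz 2.14
0.1 dx 4.11 dz 2.75
0.05 dx 4.79 dz 3.40
0.02 dx 5.18 dz 3.81
0 dx 5.44 dz 4.08
-0.02 dx 5.69 dz 4.36
[-0.23467968 -0.08198596  2.22888877  0.10570051  0.28551165 -1.7037384 ]
```

View pics/s20.png

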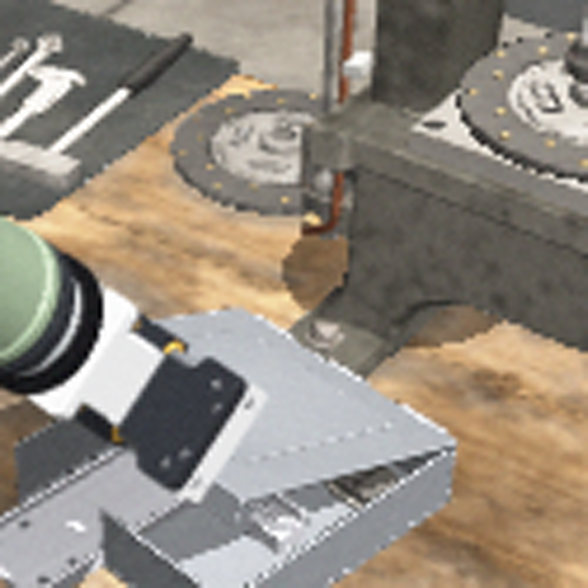

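```bash
python3 -m pendant '[[0,[0.8,0,0.4],0],[0,[1.5,0,0.8],0],[0,[2.1,0,1.2],0],[0,[2.6,0,1.5],0],[0,[3.1,0,1.9],0],[0,[3.6,0,2.3],0],[0,[4.0,0,2.7],0]]'|grep -E 'tcp|force'; python3 lidp.py|tail -6; python3 -c "
from h import *
s=manip.state();print(s['q'],w2c(s['tcp_pos']))
im=camera('scene'); cv2.imwrite('pics/s21.png',cv2.resize(im[100:225,275:400,::-1],None,fx=4.7,fy=4.7,interpolation=cv2.INTER_CUBIC))"
```

```text
tcp_pos: [0.5484, -0.0325, 0.0798]
force: [-0.1, -0.5, 1.1]
0.15 dx -0.57 dz -0.56
0.1 dx 0.14 dz 0.05
0.05 dx 0.83 dz 0.70
0.02 dx 1.22 dz 1.11
0 dx 1.47 dz 1.38
-0.02 dx 1.72 dz 1.66
[-0.2361082   0.00604872  2.28066372  0.21008384  0.14749674 -1.81121863] [-0.07480718 -0.04432023  0.07981863]
```

View pics/s21.png

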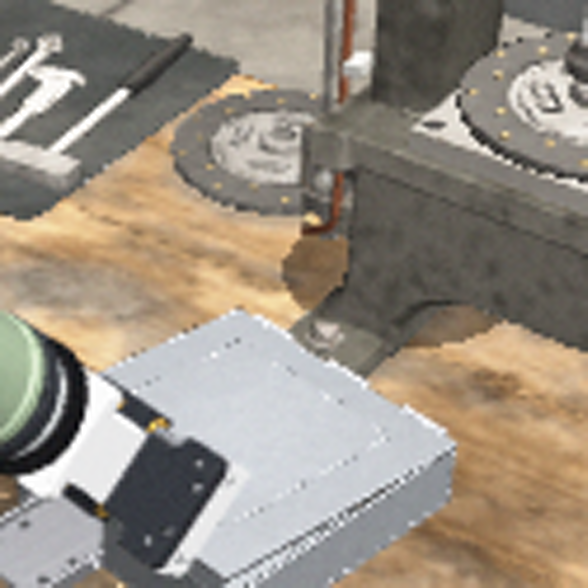

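```bash
python3 -m pendant '[[0,[0.3,0,0.2],0],[0,[0.6,0,0.5],0],[0,[0.9,0,0.8],0],[0,[1.1,0,1.0],0],[0,[1.3,0,1.2],0],[0,[1.5,0,1.4],0],[0,[1.5,0,1.4],0]]'|grep -E 'tcp|force'; python3 lidp.py|tail -6; python3 -c "
from h import *
s=manip.state();print(s['q'],w2c(s['tcp_pos']))
im=camera('scene'); cv2.imwrite('pics/s22.png',cv2.resize(im[150:240,275:385,::-1],None,fx=6,fy=6,interpolation=cv2.INTER_CUBIC))"
```

```text
tcp_pos: [0.5468, -0.0322, 0.0602]
force: [0.1, -0.2, 2.0]
0.15 dx -1.98 dz -1.94
0.1 dx -1.26 dz -1.32
0.05 dx -0.58 dz -0.68
0.02 dx -0.19 dz -0.27
0 dx 0.07 dz 0.01
-0.02 dx 0.32 dz 0.29
[-0.2362202   0.05845997  2.29140434  0.36634674  0.08563885 -1.96833021] [-0.07646583 -0.04431577  0.0602135 ]
```

View pics/s22.png

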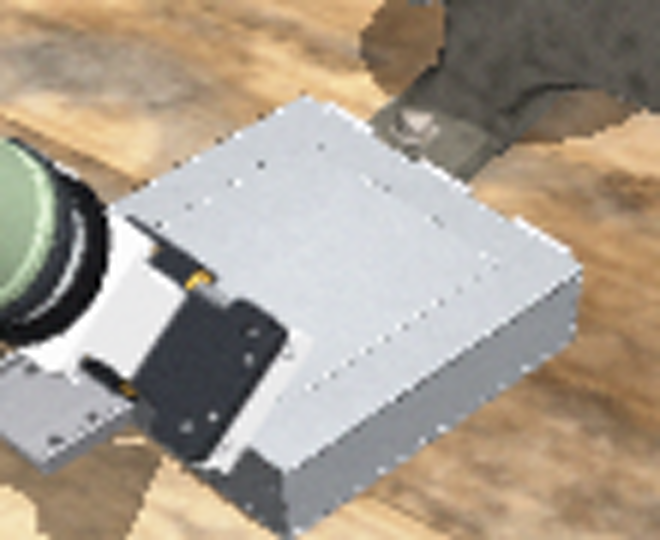

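```bash
for i in 1 2 3; do python3 -m pendant '[[0,[0.12,0,0.15],0],[0,[0.2,0,0.25],0],[0,[0.2,0,0.25],0]]'|grep -E 'tcp|force'; done;python3 -c "
from h import *
s=manip.state();print(s['time_s'],s['q'],w2c(s['tcp_pos']),s['force'])"
```

```text
tcp_pos: [0.5472, -0.0323, 0.0593]
force: [-9.4, 2.4, 15.3]
tcp_pos: [0.5474, -0.0324, 0.0587]
force: [-21.8, 6.9, 30.2]
tcp_pos: [0.5476, -0.0324, 0.0582]
force: [-35.5, 9.6, 47.5]
42.725 [-0.24107146  0.06525428  2.29074072  0.47548452  0.0834379  -2.08258472] [-0.07562888 -0.04440072  0.058241  ] [-35.51269012   9.55316264  47.48323245]
```

```bash
python3 -m pendant '[[0,[-0.5,0,-1],0],[0,[-1.5,0,-4],0],[0,[-2,0,-9],0],[0,[-2,0,-14],0],[0,[-2,0,-16],0],[0,[-2,0,-16],0],[0,[-2,0,-16],0]]'|grep -E 'tcp|force'; python3 -c "
from h import *
s=manip.state();print(s['time_s'],w2c(s['tcp_pos']))
im=camera('scene'); cv2.imwrite('pics/s23.png',im[:,:,::-1]); cv2.imwrite('pics/s23c.png',cv2.resize(im[130:250,265:385,::-1],None,fx=5,fy=5,interpolation=cv2.INTER_CUBIC))
im=camera('top'); cv2.imwrite('pics/t23.png',im[:,:,::-1])
P=camera_params('scene')
for a in (0,.02,.05):
  print(a,[ ((proj(P,c2w(105-213.5*np.cos(a)+4.5*np.sin(a),y,50+213.5*np.sin(a)+4.5*np.cos(a)))[0]+.5-[265,130])*5-.5).round() for y in (-102,102)])
for q in ('lid_edge','grease_tin','bearing','spanner','extension_bar'): print(q,[(round(d['score'],2),np.round(d['at'],3)) for d in search_frame('scene',q)])
"
```

```text
tcp_pos: [0.4593, -0.0172, 0.1881]
force: [-0.7, 0.1, -1.2]
43.6 [-0.16519838 -0.04656423  0.1880773 ]
0 [array([287., 496.]), array([ 56., 321.])]
0.02 [array([287., 491.]), array([ 56., 316.])]
0.05 [array([288., 482.]), array([ 56., 308.])]
lid_edge [(0.89, array([ 0.627, -0.017,  0.053]))]
grease_tin []
bearing [(0.6, array([ 0.627, -0.274,  0.016]))]
spanner [(0.72, array([0.421, 0.333, 0.007])), (0.29, array([ 0.469, -0.34 ,  0.012]))]
extension_bar [(0.81, array([ 0.464, -0.34 ,  0.016])), (0.78, array([ 0.465, -0.216,  0.011]))]
```

View pics/s23c.png

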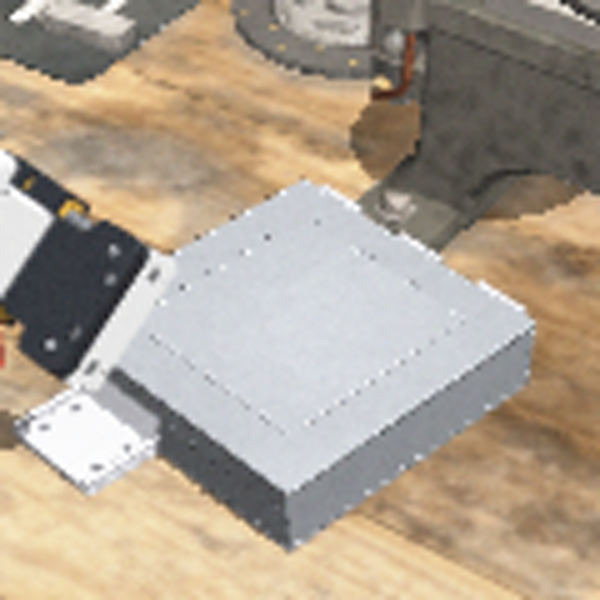

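View pics/t23.png

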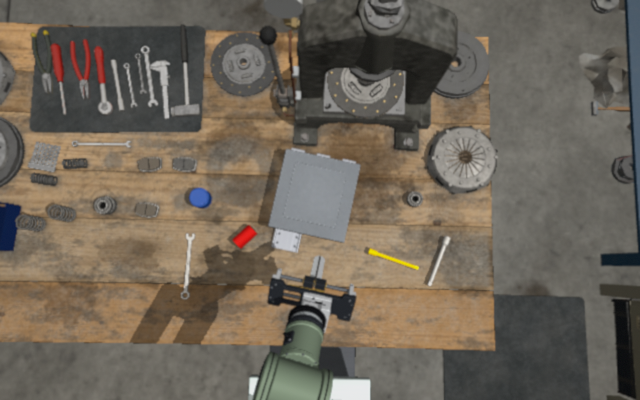

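View pics/s23.png

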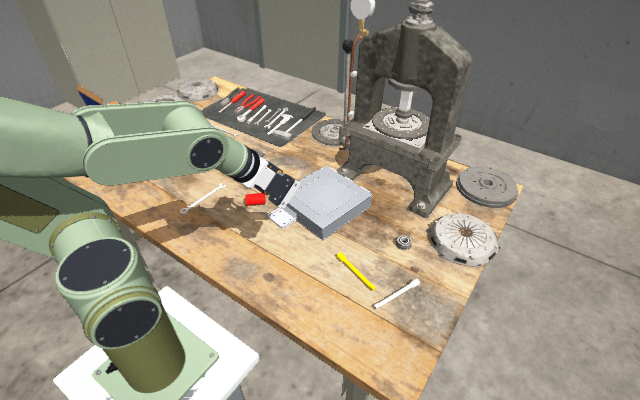

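```bash
python3 -c "
from bench import job_done
print(job_done())"
```

```text
the job is handed in; nothing more can be done
None
```

The job is handed in after about 44 s of the 72 s, with every step done in the order asked.

- **Pin and bar:** I rolled the pin to the end stop with the steel bar, touching it with nothing else. The pictures showed the pin within a few mm of the stop, and it was still there when the lid began to close. I then laid the bar flat on the bench, back near where it started.
- **Stay:** The moves allow no direct tilting. I got a 41° forward tilt by repeatedly commanding poses beyond the arm's reach. With that I lifted the stay out of its catch. After I let go of it, the fingers accidentally knocked it partway back down. I went underneath it and pushed it up flat against the lid; the picture then matched a stay angle of about 0 with the lid up at about 1.13 to 1.14 rad.
- **Lid:** I lowered it slowly until it was shut. The last pictures show no visible gap. One measured lid corner was about 1.5 pixels off the shut position, which is within the error of the camera fit.
- **Other things:** The spanner and bearing were found where they started. The network missed the grease tin in the last picture, but the top view shows it at its original place.

**Check that went wrong:** when I pressed the lid home, the wrist force rose to about 60 N before I backed off. That was pressed with the fingertips, not the arm or gripper body, and is under the 120 N wrist limit. It is harder than intended and over 40 N, if fingertip contact counts towards that limit.

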